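# Weigh the pail of bolts on the hand scale

### The job

Take the spring hand scale out of its sloping holder, hook it under the pail's wire bail and lift the pail just clear of the bench, no more than about 2 cm, holding it still with the scale hanging plumb for a good second so that the weight can be read. Then lower the pail gently to stand where it stood, unhook the scale and put it back seated in its holder as it was. Only the hook may touch the pail, and leave the other things on the bench alone.

Things in the scene. Friction and masses are not known exactly. Their poses are not given: they have to be found in the camera images.
- scale: Spring hand scale, 0.17 kg. Its z runs from hook to handle, x out of its white dial face, y along the T-handle. Origin: centre of the underside of its case, 26 mm thick (x), 34 wide (y), 80 tall. A neck 11 mm across joins the case to the T-handle. It starts lying in the holder, handle end up, its z leaning 28 degrees from vertical towards the holder's -x. Hung plumb, its z points straight up.
- scale_handle (a point): Centre of the scale's black flat-sided T-handle, 114 mm up the scale's z: 14 mm thick (x), 84 long (y), 22 tall (z); axes as the scale's. The 23 mm below the handle is free but for the neck. To hold it, grip across the 14 mm with the fingers along the scale's -z.
- hook_seat (a point): Bight of the scale's hook, where a hung wire rests: the upper surface of the hook's wire, 41 mm below the case when slack; axes as the scale's. The hook is 5 mm steel wire in the scale's x-z plane, open towards +x; its lowest point is 5 mm below the seat, its back up to 17 mm behind the seat (-x). The wire slopes forward again from 23 mm up and meets the scale's middle line 30 mm above the seat.
- hook_tip (a point): Top of the hook's upturned tip, 13.5 mm in front (+x) of the seat and 12.5 mm above it. A wire enters the hook over this tip, moving towards the scale's -x; there is 28 mm between the tip and the level of the case's underside. Axes as the scale's.
- hook (a joint): Pull-out of the scale's hook from its case in m, 0 slack to 0.072 at its stop. The spring gives 120 N per m: a load of 6 N draws it out 50 mm. The hook's own weight draws it 2.5 mm.
- pail: Open steel pail of bolts, 92 mm across at the foot, 110 at the rim, 66 tall (bolts heaped to about 65 mm). Its weight differs from run to run, 0.32 to 0.74 kg in all. Origin: centre of its underside, z up; the bail's pivots lie along its y axis, 56 mm up.
- bail_top (a point): Middle of the top of the pail's wire bail, on the wire's centre line, 50 mm from the pivots (106 mm above the pail's underside when upright). The bail is 5 mm steel wire, here running along the pail's y and falling 6 mm over the 34 mm to either side. Axes: y along the wire, z away from the pivots.
- bail (a joint): Lean of the bail in rad about the pail's y axis, 0 upright, positive when it leans towards the pail's +x, at most 0.6 either way. Light friction keeps it where it is; a hook can push it.
- holder: Fixed grey sheet-metal stand for the scale, foot 112 mm (x) by 76 (y). Origin: centre of its underside, z up. The scale's back lies on a plate sloping 28 degrees from vertical, its case between two flared cheeks (4.5 mm clear either side, tops 130 mm up), its underside on a forked lip with the hook hanging through. Open above and at +x: the scale lifts straight up out and goes back straight down.
- holder_seat (a point): Where the scale's origin lies when seated in the holder: (20, 0, 75) mm in the holder's frame. Axes as the seated scale's: y along the holder's y, z up the slope, (-0.469, 0, 0.883) in the holder's frame. The seated handle's centre is 114 mm up this z.
- tape_roll: Bystander: roll of masking tape lying flat, 86 mm across, 24 mm tall. Origin: centre of its underside.
- screwdriver: Bystander: screwdriver lying flat, 170 mm long. Origin: centre of its underside.
- filament_spool: Bystander: reel of printer filament lying flat, 170 mm across, 50 mm tall. Origin: centre of its underside.
- glue_gun: Bystander: hot-glue gun lying on its side, about 160 mm long, 26 mm tall. Origin: centre of its underside.
- jar: Bystander: clear lidded jar, 60 mm across, 75 mm tall. Origin: centre of its underside.
- stock_box: Bystander: cardboard box 90 x 130 x 60 mm tall. Origin: centre of its underside.
- caliper: Bystander: caliper lying flat, 200 mm long, 12 mm tall. Origin: centre of its underside.
There are look-alikes about, which are no part of the job. Leave any purple or yellow look-alike of the pail alone. There is more than one size of the scale; the one meant has the size given above.

How it is judged:
By the outcome, as a careful person would: the job done as asked, in the order asked, and still so for the second after the job is handed in, with the robot touching nothing.
It also fails if it takes over 67 s, if anything falls off the work surface, if the arm or the gripper's body presses on something with over 40 N, if the wrist force passes 120 N, or if a joint passes its speed limit or range.

### The arm

A 7-joint arm with a two-finger parallel gripper is mounted at the origin on the work surface. World frame = base frame: x ahead of the robot, y to its left, z up, the work surface at z = 0. Lengths are in m, angles in rad, forces in N, time in s.
With the tool pointing down it reaches from about 0.425 to 0.925 m from the base axis. Payload 6.8 kg.
Tool frame: the origin (TCP) lies at the very end of the fingers, on their centre line; the grasp point (between the pads) lies 19 mm behind it; z points along the fingers, y is the line along which they close (so a half turn about z gives the same grasp; the last joint's range is limited). The gripper opens to 85 mm and grips with 20 to 120 N. Pads are 22 mm wide; open, the fingers measure 114 mm over their backs; the gripper's body (76 mm by 85 mm) begins 54 mm behind the grasp point. The pads swing forward as they close: fully open they stand 13 mm farther back than shut.
Start: joints at [-1.249, 0.477, 0.022, 1.555, -0.011, 1.109, -0.083], TCP at [0.281, 0.614, 0.231] pointing down, gripper open.
Joint ranges: [-2.96, 2.96], [-0.34, 2.1], [-1.41, 1.46], [0.24, 2.44], [-1.37, 4.51], [0.17, 1.92], [-2.96, 2.96]. Speed limits (rad/s): [2.39, 2.39, 3.14, 3.14, 3.14, 3.14, 3.14].

### API

Orientations are given as a unit quaternion [w, x, y, z].
In Python, from station import telemetry, viewer, job, search_frame, cut_out gives the robot as it stands. The module is installed in compiled form; this text tells all that it offers.
- The arm moves only by the shell command python3 -m crank 'ROWS' [FORCE]. ROWS is JSON, a list of rows, each an object with "delta_rot": the turn, a rotation vector about the tool's x, y, z in degrees, a list of three; "xyz": the shift along the tool's x, y, z in m, a list of three; "fingers": the gripper command: -1 is fully open, 1 is shut, values between are in proportion. In form: [{"delta_rot": [ax, ay, az], "xyz": [dx, dy, dz], "fingers": fingers}, ...]. A call has 1 to 10 rows; each row is the pose to reach, as a shift and turn from the pose commanded when the call began, along the tool's axes at that moment; what a row does not reach only later rows make up. A row lasts 1/10 s, in which the tool goes at most 50 mm and 8.59 degrees, less where a joint would pass 70% of its speed; a pose out of reach is approached as far as the arm can. A call with a gripper value outside its range is refused whole. The fingers move at their own pace and stop on an object; FORCE is the grip in N (left out, the last holds). Time passes only in rows, so rows that repeat a pose let the fingers close. It gives the time, the measured TCP pose, the force, the opening and the grip force at its end, in the units of the state.
- telemetry.get_obs(): the state, without advancing time (a new reading comes with each control period).
- viewer.read_camera(name): name is "scene" or "top"; returns a dict with "img" (384x512x3 uint8, red, green, blue), "fx", "fy", "cx", "cy" (pixels), "origin" and "rotation" of the camera in the world. Camera axes: x right, y up, looking along -z (the intrinsics and any distortion apply to the point x, -y, -z); pixel columns grow to the right and rows downward; lengths in m; the calibration is good to about 2 mm. A picture is of the moment at which its call begins. There is no depth.
- job.hand_in(): hands the job in; it is judged then, once.
Trained networks look in the newest picture that a camera, given by its name, has taken for a name from the list of things; names that differ only in an ending like _2 or _b are one class to them, and where a whole thing is asked for, a point or a joint stands for the part that bears it (a point fixed in the world has none). Each returns a list of dicts, best first, with "score" (0 to 1); they miss things now and then, are a little off and sometimes report something else, mostly with a low value. They report only what shows in the picture. A call takes as long as a camera call. They do not tell look-alikes from the thing itself.
- search_frame(camera, thing): "pixel" ([column, row] in pixels, amid what is visible of it).
- cut_out(camera, thing): "pixels" (384x512 bool, what is visible of it) and "pixel" ([column, row] in pixels, amid what is visible of it).
The state is a dict: "t": time; "q": joint angles; "joint_vel": joint speeds; "joint_torque": joint torques, N m; "eef_pos": TCP position; "tool_rot": TCP orientation; "contact_force": force on the tool from outside, world axes, zero at the start; "torque": the same for the moment, N m; "gripper_width": opening from 0.0 (shut) to 1.0 (fully open); "grasp_force": force on a finger pad.
Only numpy, scipy, OpenCV 4.12 (cv2) and the standard library are available. Lean on these libraries where they do the work, as an engineer would, in place of code of your own. Each camera call takes 0.05 s, during which the arm holds its last target. There are 200 camera calls.

## Working session

There is one attempt and no reset: what is moved stays moved. The work goes in short steps, Python scripts to look and compute and a shell command to move; the robot and the scene stay as the last step left them, time stands still between calls to the robot, and variables do not carry over. Pictures are saved under pics/ and viewed, at most 10 in all, crops included, and the job is handed in when it is done.

```bash
mkdir -p pics
cat > h.py <<'E'
import numpy as np, cv2
from scipy.spatial.transform import Rotation as R
from station import telemetry, viewer, job, search_frame, cut_out
def rot(c):
    r=np.array(c["rotation"],float)
    return r if r.shape==(3,3) else R.from_quat(r[[1,2,3,0]]).as_matrix()
def ray(c,p):
    d=np.array([(p[0]-c["cx"])/c["fx"],-(p[1]-c["cy"])/c["fy"],-1.]); return np.array(c["origin"]),rot(c)@d
def onz(c,p,z):
    o,d=ray(c,p); return o+d*(z-o[2])/d[2]
def proj(c,X):
    v=rot(c).T@(np.array(X)-c["origin"]); return np.array([c["cx"]+c["fx"]*v[0]/-v[2],c["cy"]-c["fy"]*v[1]/-v[2]])
def tri(c1,p1,c2,p2):
    A=[];b=[]
    for c,p in((c1,p1),(c2,p2)):
        o,d=ray(c,p); d=d/np.linalg.norm(d); M=np.eye(3)-np.outer(d,d); A.append(M); b.append(M@o)
    X=np.linalg.solve(A[0]+A[1],b[0]+b[1]); return X,np.linalg.norm(A[0]@X-b[0])+np.linalg.norm(A[1]@X-b[1])
def save(n,im): cv2.imwrite("pics/"+n,np.ascontiguousarray(im[...,::-1]))
E
python3 - <<'E'
from h import *
C={}
for n in("scene","top"):
    c=C[n]=viewer.read_camera(n); save(n+"0.png",c["img"]); print(n,{k:c[k] for k in c if k!="img"})
    for t in("scale","scale_handle","hook_tip","hook_seat","pail","bail_top","holder","jar","stock_box"):
        print(t,[(np.round(r["pixel"]).tolist(),round(r["score"],2)) for r in search_frame(n,t)])
o=telemetry.get_obs();print(o)
E
```

```text
scene {'fx': 447.3620057783565, 'fy': 447.3620057783565, 'cx': 253.28173185886158, 'cy': 196.79585285387867, 'origin': array([0.91895405, 0.53035866, 1.29843948]), 'rotation': array([0.35437438, 0.09513833, 0.23926202, 0.89895561])}
scale [([178.0, 170.0], 0.65)]
scale_handle [([177.0, 177.0], 0.98), ([240.0, 116.0], 0.94)]
hook_tip [([208.0, 250.0], 0.48)]
hook_seat [([199.0, 234.0], 0.56), ([271.0, 100.0], 0.55)]
pail [([226.0, 155.0], 0.93), ([284.0, 293.0], 0.88), ([247.0, 251.0], 0.77)]
bail_top []
holder [([179.0, 199.0], 0.67)]
jar [([193.0, 267.0], 0.88)]
stock_box [([122.0, 215.0], 0.73)]
top {'fx': 492.2728191406924, 'fy': 492.2728191406924, 'cx': 262.72021072759344, 'cy': 180.0558861552685, 'origin': array([0.20033842, 0.01050525, 1.54313385]), 'rotation': array([-0.70145099, -0.06178384,  0.05864101,  0.707609  ])}
scale [([361.0, 260.0], 0.88), ([324.0, 132.0], 0.52)]
scale_handle [([327.0, 132.0], 0.7), ([360.0, 261.0], 0.67)]
hook_tip [([359.0, 306.0], 0.55)]
hook_seat [([176.0, 208.0], 0.57), ([274.0, 114.0], 0.27)]
pail [([329.0, 199.0], 0.96), ([170.0, 143.0], 0.78)
[... 271 characters left out ...]
3,  0.02237851,  1.55537897, -0.01149826,
        1.10928661, -0.08309629]), 'joint_vel': array([-6.64168441e-04, -1.23446709e-03, -1.23765740e-03,  6.77895405e-04,
        4.23285227e-05,  2.20658339e-03,  4.03403379e-04]), 'joint_torque': array([ 3.30160874e-04, -5.96334779e+01,  1.60636537e+00, -2.81551015e+01,
        1.24507200e-02,  1.46618215e-03, -7.89741989e-06]), 'eef_pos': array([0.2812558 , 0.61364743, 0.23132073]), 'tool_rot': array([-6.87130053e-06,  2.13245730e-01,  9.76998597e-01,  3.21466809e-05]), 'contact_force': array([ 1.12292629, -0.13988697, -0.03353027]), 'torque': array([-0.0330907 , -0.00589904, -0.01421912]), 'grasp_force': 0.0, 'gripper_width': 0.9979725385140926}
```

View pics/scene0.png

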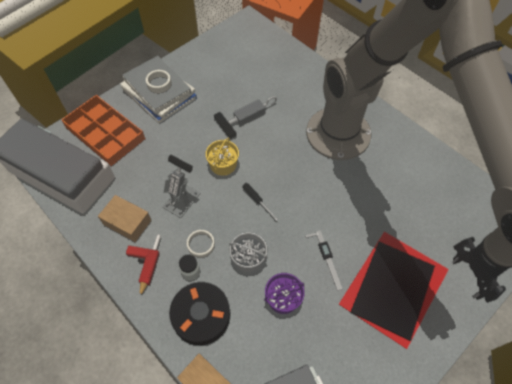

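View pics/top0.png

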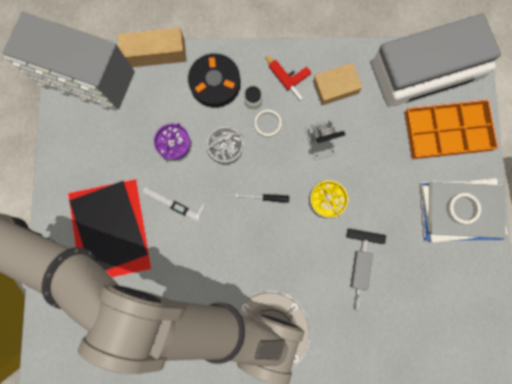

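The scene view shows two scales: one in the holder at scene (178,185) / top (325,138), and a larger one lying flat at (240,116) / (362,265). It also shows three pails: grey at (248,251) / (225,145), yellow at (223,155) / (329,199) and purple at (285,294) / (172,142). I choose the holder scale and the grey pail, and check both in one crop.

Run:
```python
from h import *
C={n:viewer.read_camera(n) for n in("scene","top")}
def crop(n,x,y,w=64,h=48): return cv2.resize(C[n]["img"][y-h//2:y+h//2,x-w//2:x+w//2],(400,300),interpolation=cv2.INTER_CUBIC)
save("crop.png",np.vstack([np.hstack([crop("scene",180,185,80,60),crop("top",325,138)]),np.hstack([crop("scene",248,250),crop("top",225,145)])]))
m={}
for t in("scale_handle","scale","pail","holder"):
  for n in C:
    for r in cut_out(n,t):
        ys,xs=np.nonzero(r["pixels"])
        (c,s,a)=cv2.minAreaRect(np.c_[xs,ys].astype(np.float32))
        print(t,n,round(r["score"],2),np.round(r["pixel"]),len(xs),"mean",xs.mean().round(1),ys.mean().round(1),"rect",np.round(c,1),np.round(s,1),round(a,1))
c=C["top"];s=C["scene"]
for a,b in(((225,145),(248,252)),((330,134),(180,163))): print(tri(c,a,s,b))
# dark pixels of the handle in each
for n,(x0,x1,y0,y1) in dict(top=(305,352,120,150),scene=(160,198,148,176)).items():
    g=C[n]["img"][y0:y1,x0:x1].max(2)<60
    k,l,st,ce=cv2.connectedComponentsWithStats(g.astype(np.uint8)); i=1+st[1:,4].argmax()
    ys,xs=np.nonzero(l==i); print(n,cv2.minAreaRect(np.c_[xs+x0,ys+y0].astype(np.float32)),ce[i]+[x0,y0],len(xs))
```

```text
scale_handle scene 0.87 [240. 117.] 863 mean 242.1 115.8 rect [248.2 117.1] [28.1 65.5] 71.6
scale_handle scene 0.71 [144. 254.] 833 mean 145.0 260.7 rect [149.3 263.1] [47.7 39. ] 70.3
scale_handle scene 0.65 [176. 175.] 520 mean 177.9 174.3 rect [174.1 175.8] [26.8 36.2] 26.6
scale_handle top 0.93 [361. 260.] 1148 mean 362.5 259.6 rect [368.4 268.2] [81.5 37.6] 85.3
scale_handle top 0.86 [330. 132.] 338 mean 327.1 133.5 rect [330. 133.] [18. 28.] 90.0
scale_handle top 0.57 [264. 111.] 211 mean 265.9 123.1 rect [267.  123.5] [26.2 26.2] 45.0
scale scene 0.95 [245. 113.] 841 mean 242.0 115.7 rect [246.7 109.5] [29.2 62.4] 55.3
scale scene 0.84 [176. 173.] 518 mean 177.5 174.3 rect [171.2 178.8] [26.5 44.5] 28.4
scale top 0.75 [326. 132.] 307 mean 327.1 133.7 rect [330.1 132.2] [18.2 27.6] 85.6
scale top 0.68 [363. 260.] 1242 mean 362.8 259.9 rect [361.  270.9] [39.6 80.8] 8.1
pail scene 0.94 [245. 252.] 1121 mean 248.0 251.0 rect [248.8 250.6] [37.6 35.8] 63.4
pail scene 0.64 [222. 155.] 962 mean 222.8 156.0 rect [223.9 156.3] [35.3 32.6] 63.4
pail scene 0.6 [285. 292.] 1239 mean 284
[... 288 characters left out ...]
0.0
pail top 0.55 [330. 198.] 1029 mean 329.1 198.9 rect [329.5 199. ] [36.1 34.6] 45.0
holder scene 0.93 [181. 200.] 758 mean 179.9 198.6 rect [176.3 194.7] [35.8 35.2] 36.9
holder top 0.95 [318. 142.] 652 mean 319.7 142.7 rect [322.6 140.3] [34.5 30. ] 74.7
(array([0.57001142, 0.1342744 , 0.04427651]), np.float64(0.0026715797542502715))
(array([ 0.56369036, -0.17463245,  0.18300475]), np.float64(0.006309611992056038))
top ((329.61767578125, 136.47059631347656), (5.578319072723389, 27.649059295654297), 75.96376037597656) [328.37272727 136.83636364] 110
scene ((179.80001831054688, 163.40000915527344), (24.149532318115234, 5.366563320159912), 26.56505012512207) [179.91603053 163.41984733] 131
```

View pics/crop.png

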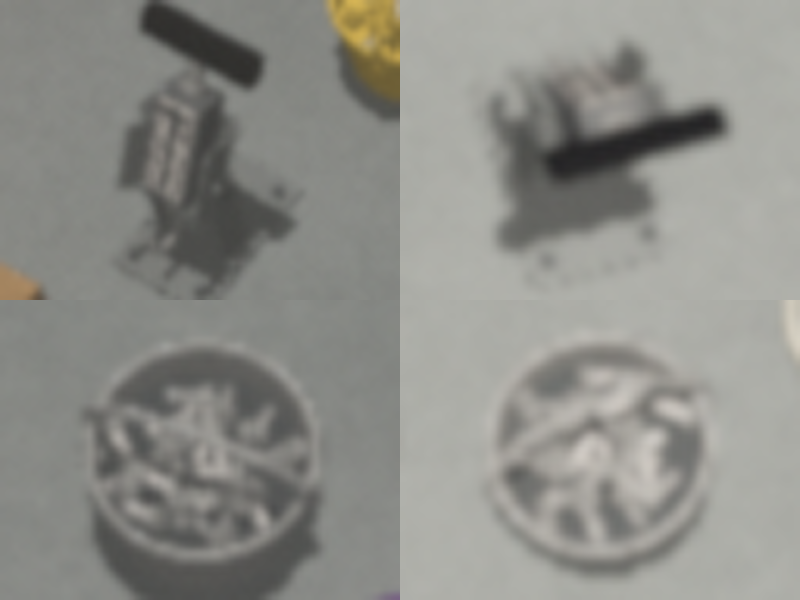

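The crops confirm it. The holder scale's handle is about 28 px long (about 80 mm), and it leans towards the robot with its dial facing away. The grey pail's bail runs from roughly (490,460) to (690,390) in the top crop. Next I fit poses.

```bash
cat >> h.py <<'E'
def bail_pts(p,yaw,lean):
    y=np.linspace(-.034,.034,25); r=.05-.006*(y/.034)**2
    y=np.r_[-.056,-.047,y,.047,.056]; r=np.r_[0,.028,r,.028,0]
    L=np.c_[r*np.sin(lean),y,.056+r*np.cos(lean)]
    return L@R.from_euler('z',yaw).as_matrix().T+np.r_[p,0]
def projs(c,P):
    return np.array([proj(c,X) for X in P])
def pail_pts(p):
    a=np.linspace(0,2*np.pi,40); u=np.c_[np.cos(a),np.sin(a)]
    return np.vstack([np.c_[u*.046+p,0*a],np.c_[u*.055+p,0*a+.066]])
E
cat > fit.py <<'E'
from h import *
from scipy.optimize import minimize
C={n:viewer.read_camera(n) for n in("scene","top")}
G={n:cv2.resize(cv2.cvtColor(C[n]["img"],cv2.COLOR_RGB2GRAY),None,fx=8,fy=8,interpolation=cv2.INTER_CUBIC) for n in C}
# handle
for n,(x0,x1,y0,y1) in dict(top=(305,352,120,150),scene=(160,198,148,176)).items():
    g=(C[n]["img"][y0:y1,x0:x1].max(2)<75)
    k,l,st,ce=cv2.connectedComponentsWithStats(g.astype(np.uint8)); i=1+st[1:,4].argmax()
    ys,xs=np.nonzero(l==i); P=np.array([onz(C[n],(x+x0,y+y0),.1757)[:2] for x,y in zip(xs,ys)])
    w,v=np.linalg.eigh(np.cov(P.T)); d=v[:,1]*np.sign(v[1,1]); m=P.mean(0); s=(P-m)@d
    print(n,"handle",m.round(4),"mid",(m+d*(s.max()+s.min())/2).round(4),"len",np.ptp(s).round(4),"yaw",np.degrees(np.arctan2(-d[0],d[1])).round(1))
# pail
M={}
for n,px in dict(scene=(248,251),top=(225,145)).items():
    M[n]=min(cut_out(n,"pail"),key=lambda r:np.hypot(*(np.array(r["pixel"])-px)))["pixels"]
def cost(p):
    e=0
    for n in C:
        h=cv2.convexHull((projs(C[n],pail_pts(p))*16*4).astype(np.int32)) ; im=np.zeros((384*4,512*4),np.uint8)
        cv2.fillConvexPoly(im,h,255,shift=4); im=cv2.resize(im,(512,384),interpolation=cv2.INTER_AREA)/255.
        e+=np.abs(im-M[n]).sum()
    return e
r=minimize(cost,[.572,.134],method="Nelder-Mead",options=dict(initial_simplex=[[.572,.134],[.58,.134],[.572,.142]]));p=r.x
print("pail",p.round(4),r.fun)
B=[]
for yaw in np.radians(np.arange(0,40,2)):
  for lean in np.arange(-.6,.61,.05):
    s=0
    for n in C:
        q=((projs(C[n],bail_pts(p,yaw,lean)[1:-1])+.5)*8).astype(int); b=G[n][q[:,1],q[:,0]].astype(float)
        s+=np.percentile(b,25)+.3*b.mean()
    B.append((s,np.degrees(yaw),lean))
B.sort(reverse=True);print([tuple(np.round(b,2)) for b in B[:8]])
tiles=[]
s,yaw,lean=B[0]
for n in("scene","top"):
    row=[]
    c0=proj(C[n],np.r_[p,.08]).astype(int); x0,y0=c0-[25,19]
    im=cv2.resize(C[n]["img"][y0:y0+38,x0:x0+50],(400,304),interpolation=cv2.INTER_CUBIC)
    ov=im.copy(); f=lambda P:((projs(C[n],P)+.5-[x0,y0])*8).astype(np.int32)
    cv2.polylines(ov,[f(bail_pts(p,np.radians(yaw),lean))],False,(255,0,0),1); cv2.polylines(ov,[f(pail_pts(p)[40:])],True,(0,255,0),1)
    tiles.append(np.hstack([im,ov])[:300])
save("fit.png",np.vstack(tiles))
E
python3 fit.py
```

```text
top handle [ 0.5592 -0.1724] mid [ 0.5603 -0.176 ] len 0.0831 yaw 15.3
scene handle [ 0.5603 -0.1753] mid [ 0.5606 -0.1766] len 0.087 yaw 13.8
pail [0.5684 0.1337] 150.278431372549
[(np.float64(400.1), np.float64(28.0), np.float64(0.25)), (np.float64(399.96), np.float64(26.0), np.float64(0.25)), (np.float64(397.74), np.float64(24.0), np.float64(0.25)), (np.float64(395.98), np.float64(26.0), np.float64(0.2)), (np.float64(393.51), np.float64(30.0), np.float64(0.25)), (np.float64(392.83), np.float64(22.0), np.float64(0.25)), (np.float64(392.21), np.float64(28.0), np.float64(0.2)), (np.float64(389.76), np.float64(24.0), np.float64(0.2))]
```

View pics/fit.png

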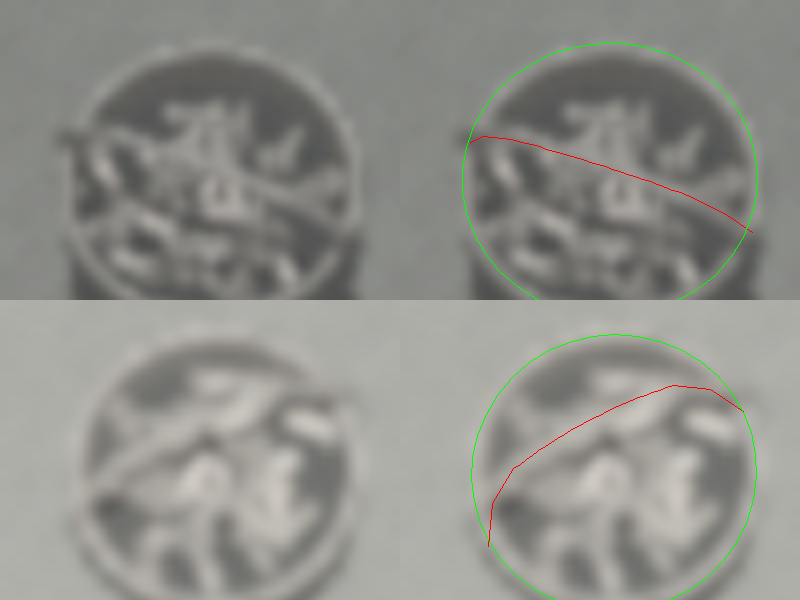

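The fit overlay (bail in red, rim in green) lies on the grey pail in both views, with a bail yaw of roughly 24° and a slight lean to +x. I cross-check the bail line by intersecting the two views, and work out the first move.

```bash
cat >> h.py <<'E'
H=np.array([.5605,-.176,.1757]); YS=np.radians(14.5)
def Rs(yaw,lean): # scale frame in world
    return R.from_euler('z',yaw).as_matrix()@R.from_euler('y',-lean).as_matrix()
def tool(Rsc): # tool y=scale x, z=-scale z
    y=Rsc[:,0];z=-Rsc[:,2];return np.c_[np.cross(y,z),y,z]
def rel(pos,Rt):
    o=telemetry.get_obs();q=o["tool_rot"];R0=R.from_quat(np.r_[q[1:],q[0]])
    print("t",round(o["t"],2),"rot",np.degrees((R0.inv()*R.from_matrix(Rt)).as_rotvec()).round(2),"xyz",R0.inv().apply(np.array(pos)-o["eef_pos"]).round(4),"F",o["contact_force"].round(2))
E
python3 - <<'E'
from h import *
C={n:viewer.read_camera(n) for n in("scene","top")}
p=np.array([.5684,.1337]); N=[];O=[]
for n,(a,b) in dict(scene=((140,143),(300,200)),top=((150,450),(250,393))).items():
    x0,y0=proj(C[n],np.r_[p,.08]).astype(int)-[25,19]
    f=lambda q:ray(C[n],np.array(q)/8-.5+[x0,y0])
    o,d1=f(a);_,d2=f(b);N.append(np.cross(d1,d2));O.append(o)
    print(n,"ear mid at z.056",[onz(C[n],np.array(q)/8-.5+[x0,y0],.056)[:2].round(4) for q in (((65,137),(355,233)) if n=="scene" else ((88,492),(340,395)))])
d=np.cross(*N);d/=np.linalg.norm(d);d*=np.sign(d[1])
X=np.linalg.lstsq(np.array([N[0],N[1],d]),[N[0]@O[0],N[1]@O[1],d@np.r_[p,.1]],rcond=None)[0]
print("bail line near pail",X.round(4),"dir",d.round(3),"yaw",np.degrees(np.arctan2(-d[0],d[1])))
S=Rs(YS,np.radians(28));T=tool(S)
rel(H+S[:,2]*.08,T); rel(H-S[:,2]*.019,T)
E
```

```text
scene ear mid at z.056 [array([0.5946, 0.0812]), array([0.5415, 0.1839])]
top ear mid at z.056 [array([0.4457, 0.1822]), array([0.4826, 0.0857])]
bail line near pail [ 0.5281  0.0912 -0.0631] dir [-0.474  0.874 -0.11 ] yaw 28.47586236295186
t 1.8 rot [-26.12 -12.42  49.83] xyz [-0.5537 -0.6251 -0.015 ] F [-0.06  0.26 -0.24]
t 1.8 rot [-26.12 -12.42  49.83] xyz [-0.5898 -0.5958  0.0724] F [-0.06  0.26 -0.24]
```

```bash
python3 -m crank '[{"delta_rot":[-26.12,-12.42,49.83],"xyz":[-0.554,-0.625,-0.015],"fingers":-1},{"delta_rot":[-26.12,-12.42,49.83],"xyz":[-0.554,-0.625,-0.015],"fingers":-1},{"delta_rot":[-26.12,-12.42,49.83],"xyz":[-0.554,-0.625,-0.015],"fingers":-1},{"delta_rot":[-26.12,-12.42,49.83],"xyz":[-0.554,-0.625,-0.015],"fingers":-1},{"delta_rot":[-26.12,-12.42,49.83],"xyz":[-0.554,-0.625,-0.015],"fingers":-1},{"delta_rot":[-26.12,-12.42,49.83],"xyz":[-0.554,-0.625,-0.015],"fingers":-1},{"delta_rot":[-26.12,-12.42,49.83],"xyz":[-0.554,-0.625,-0.015],"fingers":-1},{"delta_rot":[-26.12,-12.42,49.83],"xyz":[-0.554,-0.625,-0.015],"fingers":-1},{"delta_rot":[-26.12,-12.42,49.83],"xyz":[-0.554,-0.625,-0.015],"fingers":-1},{"delta_rot":[-26.12,-12.42,49.83],"xyz":[-0.554,-0.625,-0.015],"fingers":-1}]' 40
python3 - <<'E'
from h import *
C={n:viewer.read_camera(n) for n in("scene","top")}
p=np.array([.5684,.1337]); N=[];O=[]
for n,(a,b) in dict(scene=((140,143),(300,200)),top=((150,150),(250,93))).items():
    x0,y0=proj(C[n],np.r_[p,.08]).astype(int)-[25,19]
    f=lambda q:ray(C[n],np.array(q)/8-.5+[x0,y0])
    o,d1=f(a);_,d2=f(b);N.append(np.cross(d1,d2));O.append(o)
    print(n,"ear mid at z.056",[onz(C[n],np.array(q)/8-.5+[x0,y0],.056)[:2].round(4) for q in (((65,137),(355,233)) if n=="scene" else ((88,192),(340,95)))])
d=np.cross(*N);d/=np.linalg.norm(d);d*=np.sign(d[1])
X=np.linalg.lstsq(np.array([N[0],N[1],d]),[N[0]@O[0],N[1]@O[1],d@np.r_[p,.1]],rcond=None)[0]
print("bail line near pail",X.round(4),"dir",d.round(3),"yaw",np.degrees(np.arctan2(-d[0],d[1])))
S=Rs(YS,np.radians(28));T=tool(S)
rel(H+S[:,2]*.08,T)
E
```

```text
t: 2.8
eef_pos: [0.4266, 0.1352, 0.2406]
tool_rot: [0.148, 0.594, 0.767, 0.192]
contact_force: [0.8, -0.2, 0.9]
gripper_width: 1.003
grasp_force: 0.0
scene ear mid at z.056 [array([0.5946, 0.0812]), array([0.5415, 0.1839])]
top ear mid at z.056 [array([0.5636, 0.1835]), array([0.6015, 0.0857])]
bail line near pail [0.5779 0.139  0.1013] dir [-0.473  0.875 -0.107] yaw 28.402162203623348
t 2.9 rot [-0.08  0.13 -0.53] xyz [-0.3305  0.0192  0.002 ] F [0.78 0.88 0.  ]
```

```bash
python3 -m crank '[{"delta_rot":[0,0,-0.5],"xyz":[-0.33,0.019,0.002],"fingers":-1},{"delta_rot":[0,0,-0.5],"xyz":[-0.33,0.019,0.002],"fingers":-1},{"delta_rot":[0,0,-0.5],"xyz":[-0.33,0.019,0.002],"fingers":-1},{"delta_rot":[0,0,-0.5],"xyz":[-0.33,0.019,0.002],"fingers":-1},{"delta_rot":[0,0,-0.5],"xyz":[-0.33,0.019,0.002],"fingers":-1},{"delta_rot":[0,0,-0.5],"xyz":[-0.33,0.019,0.002],"fingers":-1},{"delta_rot":[0,0,-0.5],"xyz":[-0.33,0.019,0.002],"fingers":-1},{"delta_rot":[0,0,-0.5],"xyz":[-0.33,0.019,0.002],"fingers":-1},{"delta_rot":[0,0,-0.5],"xyz":[-0.33,0.019,0.002],"fingers":-1},{"delta_rot":[0,0,-0.5],"xyz":[-0.33,0.019,0.002],"fingers":-1}]'
python3 - <<'E'
from h import *
S=Rs(YS,np.radians(28));T=tool(S)
rel(H-S[:,2]*.019,T)
C={n:viewer.read_camera(n) for n in("scene","top")}
def crop(n):
    x,y=proj(C[n],H).astype(int); return cv2.resize(C[n]["img"][y-30:y+30,x-40:x+40],(400,300),interpolation=cv2.INTER_CUBIC)
save("pre.png",np.hstack([crop("scene"),crop("top")]))
E
```

```text
t: 3.9
eef_pos: [0.5164, -0.1724, 0.2546]
tool_rot: [0.151, 0.591, 0.769, 0.19]
contact_force: [-0.5, 0.5, -0.3]
gripper_width: 0.998
grasp_force: 0.0
t 3.9 rot [0.06 0.29 0.48] xyz [-0.014  -0.0004  0.1083] F [-0.53  0.51 -0.29]
```

View pics/pre.png

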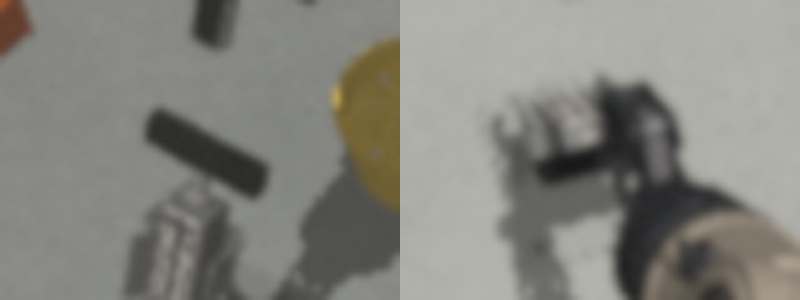

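The picture shows the handle between and below the open fingers, with nothing touched. I let it settle and re-read.

```bash
python3 -m crank '[{"delta_rot":[0,0,0],"xyz":[0,0,0],"fingers":-1},{"delta_rot":[0,0,0],"xyz":[0,0,0],"fingers":-1},{"delta_rot":[0,0,0],"xyz":[0,0,0],"fingers":-1}]'>/dev/null
python3 - <<'E'
from h import *
S=Rs(YS,np.radians(28));T=tool(S)
rel(H-S[:,2]*.019,T)
E
```

```text
t 4.3 rot [0.13 0.35 0.49] xyz [-0.0131 -0.0013  0.1087] F [ 0.71 -0.62  0.32]
```

```bash
python3 -m crank '[{"delta_rot":[0,0.3,0.5],"xyz":[-0.013,-0.001,0.03],"fingers":-1},{"delta_rot":[0,0.3,0.5],"xyz":[-0.013,-0.001,0.055],"fingers":-1},{"delta_rot":[0,0.3,0.5],"xyz":[-0.013,-0.001,0.075],"fingers":-1},{"delta_rot":[0,0.3,0.5],"xyz":[-0.013,-0.001,0.092],"fingers":-1},{"delta_rot":[0,0.3,0.5],"xyz":[-0.013,-0.001,0.103],"fingers":-1},{"delta_rot":[0,0.3,0.5],"xyz":[-0.013,-0.001,0.108],"fingers":-1},{"delta_rot":[0,0.3,0.5],"xyz":[-0.013,-0.001,0.108],"fingers":-1},{"delta_rot":[0,0.3,0.5],"xyz":[-0.013,-0.001,0.108],"fingers":-1},{"delta_rot":[0,0.3,0.5],"xyz":[-0.013,-0.001,0.108],"fingers":0.3}]' 40
python3 - <<'E'
from h import *
S=Rs(YS,np.radians(28));T=tool(S)
rel(H-S[:,2]*.019,T)
C={n:viewer.read_camera(n) for n in("scene","top")}
def crop(n):
    x,y=proj(C[n],H).astype(int); return cv2.resize(C[n]["img"][y-30:y+30,x-40:x+40],(400,300),interpolation=cv2.INTER_CUBIC)
save("pre2.png",np.hstack([crop("scene"),crop("top")]))
E
```

```text
t: 5.2
eef_pos: [0.5072, -0.1436, 0.2234]
tool_rot: [0.159, 0.595, 0.765, 0.189]
contact_force: [0.3, -0.5, -0.5]
gripper_width: 0.856
grasp_force: 0.0
t 5.2 rot [ 0.57  1.21 -0.01] xyz [-0.043   0.0152  0.0827] F [ 0.3  -0.46 -0.51]
```

View pics/pre2.png

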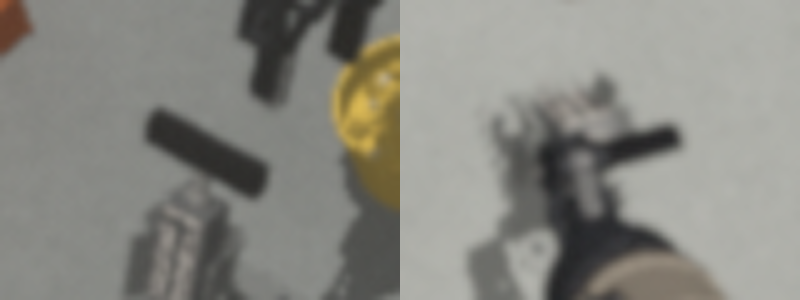

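The arm stopped short and drifted sideways: the fingers show to the right of the handle (scene 265,60). A joint limit is the likely cause, so I check the joints.

Run:
```python
from h import *
o=telemetry.get_obs();print(o["q"].round(3),o["joint_vel"].round(3))
lo=np.array([-2.96,-.34,-1.41,.24,-1.37,.17,-2.96]);hi=np.array([2.96,2.1,1.46,2.44,4.51,1.92,2.96])
print((o["q"]-lo).round(3),(hi-o["q"]).round(3))
```

```text
[-1.281 -0.336  1.454  2.283  0.284  0.45   0.265] [ 0.    -0.     0.001  0.002 -0.     0.    -0.001]
[1.679 0.004 2.864 2.043 1.654 0.28  3.225] [4.241 2.436 0.006 0.157 4.226 1.47  2.695]
```

Joints 2 and 3 are at their limits, because the solver turned joint 3 in place of joint 1. I'll back off, stretch out at a larger radius, and sweep the azimuth there so joint 1 has to turn.

```bash
cat >> h.py <<'E'
def down(yaw): return tool(Rs(yaw,0))
def st():
    o=telemetry.get_obs(); print("q",o["q"].round(3).tolist(),"p",o["eef_pos"].round(4),"quat",o["tool_rot"].round(4))
    open("log.txt","a").write(repr((o["q"].tolist(),o["eef_pos"].tolist(),o["tool_rot"].tolist()))+"\n")
E
python3 - <<'E'
from h import *
st(); rel([.36,.45,.36],down(np.radians(50)))
# rotation model sign test
import itertools
D=[([-1.24910184,.47699353,.02237851,1.55537897,-.01149826,1.10928661,-.08309629],[-6.87e-6,.213245,.976998,3.2e-5])]
o=telemetry.get_obs();D.append((o["q"],o["tool_rot"]))
f=lambda q:R.from_quat(np.r_[np.array(q)[1:],q[0]])
for s in itertools.product([1,-1],repeat=7):
    Q=[R.from_euler('ZYZYZYZ',[a*b for a,b in zip(s,d[0])]) for d in D]
    # R = Rz(off) Q Rz(off7)
    T=[f(d[1]) for d in D]
    for o7 in np.radians(np.arange(-180,180,1)):
        A=[t*(q*R.from_euler('z',o7)).inv() for t,q in zip(T,Q)]
        e=(A[0]*A[1].inv()).magnitude()+np.abs(A[0].as_rotvec()[:2]).sum()
        if e<.06: print(s,np.degrees(o7).round(),e.round(3),np.degrees(A[0].as_rotvec()).round(1))
E
```

```text
q [-1.281, -0.336, 1.454, 2.283, 0.284, 0.45, 0.265] p [ 0.5071 -0.1436  0.2234] quat [0.1591 0.5954 0.7645 0.1888]
t 5.3 rot [ 27.28  10.   -35.06] xyz [ 0.609   0.0706 -0.1299] F [ 0.51  0.3  -0.59]Traceback (most recent call last):
  File "<stdin>", line 9, in <module>
  File "scipy/spatial/transform/_rotation.pyx", line 1413, in scipy.spatial.transform._rotation.Rotation.from_euler
ValueError: Expected axis specification to be a non-empty string of upto 3 characters, got ZYZYZYZ
```

```bash
python3 -m crank '[{"delta_rot":[0,0,0],"xyz":[0.03,0.02,-0.04],"fingers":-1},{"delta_rot":[27.3,10,-35],"xyz":[0.609,0.07,-0.13],"fingers":-1},{"delta_rot":[27.3,10,-35],"xyz":[0.609,0.07,-0.13],"fingers":-1},{"delta_rot":[27.3,10,-35],"xyz":[0.609,0.07,-0.13],"fingers":-1},{"delta_rot":[27.3,10,-35],"xyz":[0.609,0.07,-0.13],"fingers":-1},{"delta_rot":[27.3,10,-35],"xyz":[0.609,0.07,-0.13],"fingers":-1},{"delta_rot":[27.3,10,-35],"xyz":[0.609,0.07,-0.13],"fingers":-1},{"delta_rot":[27.3,10,-35],"xyz":[0.609,0.07,-0.13],"fingers":-1},{"delta_rot":[27.3,10,-35],"xyz":[0.609,0.07,-0.13],"fingers":-1},{"delta_rot":[27.3,10,-35],"xyz":[0.609,0.07,-0.13],"fingers":-1}]'
python3 - <<'E'
from h import *
import itertools
st(); rel([.36,.45,.36],down(np.radians(50))); rel([.62,.53,.38],down(np.radians(40)))
D=[([-1.24910184,.47699353,.02237851,1.55537897,-.01149826,1.10928661,-.08309629],0,[-6.87e-6,.213245,.976998,3.2e-5])]
D+= [eval(l) for l in open("log.txt")]
f=lambda q:R.from_quat(np.r_[np.array(q)[1:],q[0]])
for s in itertools.product([1,-1],repeat=7):
    Q=[np.prod([R.from_euler(c,a*b) for c,a,b in zip('zyzyzyz',s,d[0])]) for d in D]
    T=[f(d[2]) for d in D]
    for o7 in np.radians(np.arange(-180,180,2)):
        A=[t*(q*R.from_euler('z',o7)).inv() for t,q in zip(T,Q)]
        e=sum((A[0]*a.inv()).magnitude() for a in A[1:])+np.abs(A[0].as_rotvec()[:2]).sum()
        if e<.12: print(s,np.degrees(o7).round(),e.round(3),np.degrees(A[0].as_rotvec()).round(1))
E
```

```text
t: 6.3
eef_pos: [0.3945, 0.3067, 0.3331]
tool_rot: [-0.0, 0.342, 0.94, 0.0]
contact_force: [0.4, -0.1, 0.5]
gripper_width: 0.998
grasp_force: 0.0
q [-1.568, 0.099, 0.863, 1.872, -0.081, 1.206, 0.193] p [0.3945 0.3067 0.3331] quat [-3.000e-04  3.421e-01  9.396e-01  0.000e+00]
t 6.3 rot [-0.01 -0.03 -0.02] xyz [ 0.1186  0.0875 -0.0269] F [ 0.4  -0.07  0.55]
t 6.3 rot [-0.01 -0.03  9.98] xyz [-0.0291  0.316  -0.047 ] F [ 0.4  -0.07  0.55]
(-1, 1, -1, 1, -1, 1, -1) 78.0 0.103 [ -0.   0. -12.]
(-1, 1, -1, 1, -1, 1, -1) 80.0 0.086 [ -0.   0. -10.]
(-1, 1, -1, 1, -1, 1, -1) 82.0 0.069 [-0.  0. -8.]
(-1, 1, -1, 1, -1, 1, -1) 84.0 0.052 [-0.  0. -6.]
(-1, 1, -1, 1, -1, 1, -1) 86.0 0.035 [-0.  0. -4.]
(-1, 1, -1, 1, -1, 1, -1) 88.0 0.017 [-0.  0. -2.]
(-1, 1, -1, 1, -1, 1, -1) 90.0 0.0 [-0.  0.  0.]
(-1, 1, -1, 1, -1, 1, -1) 92.0 0.017 [-0. -0.  2.]
(-1, 1, -1, 1, -1, 1, -1) 94.0 0.035 [-0. -0.  4.]
(-1, 1, -1, 1, -1, 1, -1) 96.0 0.052 [-0. -0.  6.]
(-1, 1, -1, 1, -1, 1, -1) 98.0 0.069 [-0. -0.  8.]
(-1, 1, -1, 1, -1, 1, -1) 100.0 0.086 [-0. -0. 10.]
(-1, 1, -1, 1, -1, 1, -1) 102.0 0.103 [-0. -0. 12.]
(-1, -1, -1, -1, -1, -1, -1) -102.0 0.103 [  0.   0. 168.]
(-1, -1, -1, -1, -1, -1, -1) -100.0 0.086 [  0.   0. 170.]
(-1, -1, -1, -1, -1, -1, -1) -98.0 0.069 [  0.   0. 172.]
(-1, -1, -1, -1, -1, -1, -1) -96.0 0.052 [  0.   0. 174.]
(-1, -1, -1, -1, -1, -1, -1) -94.0 0.035 [  0.   0. 176.]
(-1, -1, -1, -1, -1, -1, -1) -92.0 0.017 [  0.   0. 178.]
(-1, -1, -1, -1, -1, -1, -1) -90.0 0.0 [  -0.   -0. -180.]
(-1, -1, -1, -1, -1, -1, -1) -88.0 0.017 [   0.   -0. -178.]
(-1, -1, -1, -1, -1, -1, -1) -86.0 0.035 [   0.   -0. -176.]
(-1, -1, -1, -1, -1, -1, -1) -84.0 0.052 [   0.   -0. -174.]
(-1, -1, -1, -1, -1, -1, -1) -82.0 0.069 [   0.   -0. -172.]
(-1, -1, -1, -1, -1, -1, -1) -80.0 0.086 [   0.   -0. -170.]
(-1, -1, -1, -1, -1, -1, -1) -78.0 0.103 [   0.   -0. -168.]
```

```bash
python3 -m crank '[{"delta_rot":[0,0,10],"xyz":[-0.029,0.316,-0.047],"fingers":-1},{"delta_rot":[0,0,10],"xyz":[-0.029,0.316,-0.047],"fingers":-1},{"delta_rot":[0,0,10],"xyz":[-0.029,0.316,-0.047],"fingers":-1},{"delta_rot":[0,0,10],"xyz":[-0.029,0.316,-0.047],"fingers":-1},{"delta_rot":[0,0,10],"xyz":[-0.029,0.316,-0.047],"fingers":-1},{"delta_rot":[0,0,10],"xyz":[-0.029,0.316,-0.047],"fingers":-1},{"delta_rot":[0,0,10],"xyz":[-0.029,0.316,-0.047],"fingers":-1},{"delta_rot":[0,0,10],"xyz":[-0.029,0.316,-0.047],"fingers":-1},{"delta_rot":[0,0,10],"xyz":[-0.029,0.316,-0.047],"fingers":-1}]'
python3 - <<'E'
from h import *
st(); rel([.62,.53,.38],down(np.radians(40))); rel([.84,0.1,.38],down(np.radians(14.5)))
E
```

```text
t: 7.2
eef_pos: [0.6212, 0.5276, 0.3783]
tool_rot: [-0.0, 0.423, 0.906, -0.001]
contact_force: [0.3, -0.2, 0.2]
gripper_width: 1.0
grasp_force: 0.0
q [-1.111, 0.771, 0.788, 0.936, -0.516, 1.603, 0.194] p [0.6212 0.5276 0.3783] quat [-3.000e-04  4.231e-01  9.061e-01 -9.000e-04]
t 7.2 rot [-0.11  0.02 -0.06] xyz [ 0.0026  0.0006 -0.0017] F [ 0.3  -0.23  0.24]
t 7.2 rot [-0.1   0.04 25.44] xyz [-0.4683 -0.1068 -0.0014] F [ 0.3  -0.23  0.24]
```

```bash
python3 -m crank '[{"delta_rot":[0,0,25.4],"xyz":[-0.468,-0.107,-0.001],"fingers":-1},{"delta_rot":[0,0,25.4],"xyz":[-0.468,-0.107,-0.001],"fingers":-1},{"delta_rot":[0,0,25.4],"xyz":[-0.468,-0.107,-0.001],"fingers":-1},{"delta_rot":[0,0,25.4],"xyz":[-0.468,-0.107,-0.001],"fingers":-1},{"delta_rot":[0,0,25.4],"xyz":[-0.468,-0.107,-0.001],"fingers":-1},{"delta_rot":[0,0,25.4],"xyz":[-0.468,-0.107,-0.001],"fingers":-1},{"delta_rot":[0,0,25.4],"xyz":[-0.468,-0.107,-0.001],"fingers":-1},{"delta_rot":[0,0,25.4],"xyz":[-0.468,-0.107,-0.001],"fingers":-1},{"delta_rot":[0,0,25.4],"xyz":[-0.468,-0.107,-0.001],"fingers":-1},{"delta_rot":[0,0,25.4],"xyz":[-0.468,-0.107,-0.001],"fingers":-1}]'
python3 - <<'E'
from h import *
st(); rel([.84,0.1,.38],down(np.radians(14.5))); rel([.8,-.25,.38],down(np.radians(14.5)))
E
```

```text
t: 8.2
eef_pos: [0.8392, 0.0948, 0.3811]
tool_rot: [0.0, 0.614, 0.789, -0.001]
contact_force: [-0.1, -0.2, -0.5]
gripper_width: 0.997
grasp_force: 0.0
q [-0.483, 0.851, 0.844, 0.803, -0.599, 1.67, 0.337] p [0.8392 0.0948 0.3811] quat [ 1.000e-04  6.139e-01  7.894e-01 -6.000e-04]
t 8.2 rot [-0.05  0.05 -0.25] xyz [0.0049 0.0021 0.0011] F [-0.11 -0.22 -0.46]
t 8.2 rot [-0.05  0.05 -0.25] xyz [-0.3245 -0.1229  0.0015] F [-0.11 -0.22 -0.46]
```

```bash
python3 -m crank '[{"delta_rot":[0,0,0],"xyz":[-0.3245,-0.123,0],"fingers":-1},{"delta_rot":[0,0,0],"xyz":[-0.3245,-0.123,0],"fingers":-1},{"delta_rot":[0,0,0],"xyz":[-0.3245,-0.123,0],"fingers":-1},{"delta_rot":[0,0,0],"xyz":[-0.3245,-0.123,0],"fingers":-1},{"delta_rot":[0,0,0],"xyz":[-0.3245,-0.123,0],"fingers":-1},{"delta_rot":[0,0,0],"xyz":[-0.3245,-0.123,0],"fingers":-1},{"delta_rot":[0,0,0],"xyz":[-0.3245,-0.123,0],"fingers":-1},{"delta_rot":[0,0,0],"xyz":[-0.51,-0.35,0],"fingers":-1},{"delta_rot":[0,0,0],"xyz":[-0.51,-0.35,0],"fingers":-1},{"delta_rot":[0,0,0],"xyz":[-0.51,-0.35,0],"fingers":-1}]'; python3 -m crank '[{"delta_rot":[0,0,0],"xyz":[-0.06,-0.15,0],"fingers":-1},{"delta_rot":[0,0,0],"xyz":[-0.06,-0.15,0],"fingers":-1},{"delta_rot":[0,0,0],"xyz":[-0.06,-0.15,0],"fingers":-1},{"delta_rot":[0,0,0],"xyz":[-0.06,-0.15,0],"fingers":-1}]'
python3 - <<'E'
from h import *
st(); rel([.46,-.36,.33],down(np.radians(14.5)))
S=Rs(YS,np.radians(28));T=tool(S)
rel(H+S[:,2]*.08,T)
E
```

```text
t: 9.2
eef_pos: [0.7111, -0.3667, 0.3812]
tool_rot: [-0.0, 0.612, 0.791, 0.0]
contact_force: [0.1, -0.2, 0.6]
gripper_width: 1.001
grasp_force: 0.0
t: 9.6
eef_pos: [0.575, -0.4663, 0.3826]
tool_rot: [0.0, 0.616, 0.788, -0.001]
contact_force: [-0.4, -0.3, 0.5]
gripper_width: 1.0
grasp_force: 0.0
q [0.124, 0.636, 0.884, 1.199, -0.476, 1.511, 1.174] p [ 0.575  -0.4663  0.3826] quat [ 1.000e-04  6.160e-01  7.878e-01 -9.000e-04]
t 9.6 rot [-0.08  0.07 -0.54] xyz [ 0.131  -0.0859  0.0526] F [-0.37 -0.27  0.54]
t 9.6 rot [-28.08   0.2   -0.51] xyz [0.2851 0.0186 0.1359] F [-0.37 -0.27  0.54]
```

```bash
python3 -m crank '[{"delta_rot":[0,0,0],"xyz":[0.05,-0.01,0],"fingers":-1},{"delta_rot":[0,0,0],"xyz":[0.1,-0.01,0],"fingers":-1},{"delta_rot":[-28.1,0.2,-0.5],"xyz":[0.285,0.0186,0.06],"fingers":-1},{"delta_rot":[-28.1,0.2,-0.5],"xyz":[0.285,0.0186,0.06],"fingers":-1},{"delta_rot":[-28.1,0.2,-0.5],"xyz":[0.285,0.0186,0.06],"fingers":-1},{"delta_rot":[-28.1,0.2,-0.5],"xyz":[0.285,0.0186,0.06],"fingers":-1},{"delta_rot":[-28.1,0.2,-0.5],"xyz":[0.285,0.0186,0.136],"fingers":-1},{"delta_rot":[-28.1,0.2,-0.5],"xyz":[0.285,0.0186,0.136],"fingers":-1},{"delta_rot":[-28.1,0.2,-0.5],"xyz":[0.285,0.0186,0.136],"fingers":-1},{"delta_rot":[-28.1,0.2,-0.5],"xyz":[0.285,0.0186,0.136],"fingers":-1}]'
python3 - <<'E'
from h import *
st()
S=Rs(YS,np.radians(28));T=tool(S)
rel(H-S[:,2]*.019,T)
E
```

```text
t: 10.6
eef_pos: [0.5292, -0.181, 0.2451]
tool_rot: [0.147, 0.59, 0.77, 0.193]
contact_force: [0.4, -0.3, 0.4]
gripper_width: 1.001
grasp_force: 0.0
q [-0.412, 0.138, 0.887, 2.157, -0.746, 0.645, 1.264] p [ 0.5292 -0.181   0.2451] quat [0.1467 0.5904 0.7698 0.1929]
t 10.6 rot [ 0.06 -0.36  0.44] xyz [-0.0036 -0.0049  0.0951] F [ 0.39 -0.28  0.35]
```

```bash
python3 -m crank '[{"delta_rot":[0,0,0],"xyz":[0,0,0.03],"fingers":-1},{"delta_rot":[0,0,0],"xyz":[0,0,0.055],"fingers":-1},{"delta_rot":[0,0,0],"xyz":[0,0,0.055],"fingers":-1}]'
python3 - <<'E'
from h import *
st()
S=Rs(YS,np.radians(28));T=tool(S)
rel(H-S[:,2]*.019,T)
C={n:viewer.read_camera(n) for n in("scene","top")}
def crop(n):
    x,y=proj(C[n],H).astype(int); return cv2.resize(C[n]["img"][y-30:y+30,x-40:x+40],(400,300),interpolation=cv2.INTER_CUBIC)
save("pre3.png",np.hstack([crop("scene"),crop("top")]))
E
```

```text
t: 10.9
eef_pos: [0.5552, -0.1734, 0.1952]
tool_rot: [0.146, 0.59, 0.771, 0.192]
contact_force: [-0.2, -1.2, 0.7]
gripper_width: 0.996
grasp_force: 0.0
q [-0.319, 0.279, 0.791, 2.164, -0.986, 0.608, 1.464] p [ 0.5552 -0.1734  0.1952] quat [0.146  0.5897 0.7707 0.1923]
t 10.9 rot [-0.06 -0.41  0.55] xyz [-0.0041 -0.0052  0.0383] F [-0.16 -1.19  0.66]
```

View pics/pre3.png

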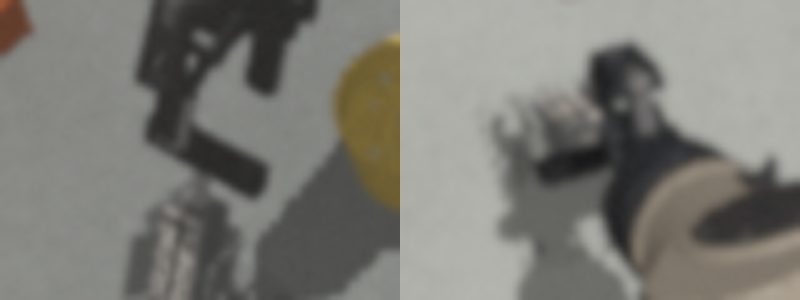

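The front finger is at scene (165,115) and the rear one at (265,80), straddling the handle as expected. Next: descend and grip.

```bash
python3 -m crank '[{"delta_rot":[0,-0.4,0.5],"xyz":[-0.003,-0.005,0.012],"fingers":-1},{"delta_rot":[0,-0.4,0.5],"xyz":[-0.004,-0.005,0.025],"fingers":-1},{"delta_rot":[0,-0.4,0.5],"xyz":[-0.004,-0.005,0.038],"fingers":-1},{"delta_rot":[0,-0.4,0.5],"xyz":[-0.004,-0.005,0.038],"fingers":-1}]'
python3 - <<'E'
from h import *
st()
S=Rs(YS,np.radians(28));T=tool(S)
rel(H-S[:,2]*.019,T)
E
python3 -m crank '[{"delta_rot":[0,0,0],"xyz":[0,0,0],"fingers":0.5},{"delta_rot":[0,0,0],"xyz":[0,0,0],"fingers":0.5},{"delta_rot":[0,0,0],"xyz":[0,0,0],"fingers":1},{"delta_rot":[0,0,0],"xyz":[0,0,0],"fingers":1},{"delta_rot":[0,0,0],"xyz":[0,0,0],"fingers":1},{"delta_rot":[0,0,0],"xyz":[0,0,0],"fingers":1},{"delta_rot":[0,0,0],"xyz":[0,0,0],"fingers":1},{"delta_rot":[0,0,0],"xyz":[0,0,0],"fingers":1}]' 60
```

```text
t: 11.4
eef_pos: [0.5689, -0.1746, 0.1612]
tool_rot: [0.149, 0.594, 0.767, 0.192]
contact_force: [-0.1, -0.1, -0.2]
gripper_width: 1.0
grasp_force: 0.0
q [-0.25, 0.357, 0.714, 2.167, -1.135, 0.573, 1.588] p [ 0.5689 -0.1746  0.1612] quat [0.1491 0.594  0.7669 0.1918]
t 11.4 rot [ 0.12  0.06 -0.01] xyz [ 0.0008 -0.0007  0.0022] F [-0.09 -0.1  -0.16]
t: 12.2
eef_pos: [0.568, -0.1747, 0.1603]
tool_rot: [0.149, 0.594, 0.767, 0.192]
contact_force: [-5.0, -1.4, 6.4]
gripper_width: 0.151
grasp_force: 58.7
```

```bash
python3 - <<'E'
from h import *
o=telemetry.get_obs(); open("grip.txt","w").write(repr((o["eef_pos"].tolist(),o["tool_rot"].tolist()))); print(o["eef_pos"],o["tool_rot"],o["contact_force"])
E
python3 -m crank '[{"delta_rot":[0,0,0],"xyz":[0,0.0047,-0.0088],"fingers":1},{"delta_rot":[0,0,0],"xyz":[0,0.0141,-0.0265],"fingers":1},{"delta_rot":[0,0,0],"xyz":[0,0.0235,-0.0442],"fingers":1},{"delta_rot":[0,0,0],"xyz":[0,0.0352,-0.0662],"fingers":1},{"delta_rot":[0,0,0],"xyz":[0,0.0493,-0.0927],"fingers":1},{"delta_rot":[0,0,0],"xyz":[0,0.0657,-0.1236],"fingers":1},{"delta_rot":[0,0,0],"xyz":[0,0.0704,-0.1325],"fingers":1},{"delta_rot":[0,0,0],"xyz":[0,0.0704,-0.1325],"fingers":1}]'
python3 - <<'E'
from h import *
st()
# bail target: wire at bt; scale origin so that wire is front of tip
bt=np.array([.578,.139,.1045]); yaw=np.radians(27); x=np.array([np.cos(yaw),np.sin(yaw),0])
ext=.0025; seat_z=-.041-ext
# standoff: seat 40mm behind wire, tip 11mm below wire centre
O=bt-x*.040+[0,0,-.011-.0125-seat_z]
tcp=O+[0,0,.114-.019]; print("entry tcp",tcp.round(4))
rel([tcp[0],tcp[1],.36],down(yaw))
E
```

```text
[ 0.568035   -0.17474651  0.16030561] [0.14861803 0.59447187 0.76668457 0.19160024] [-5.0386125  -1.40743054  6.37330036]
t: 13.0
eef_pos: [0.569, -0.1744, 0.3119]
tool_rot: [0.15, 0.594, 0.767, 0.193]
contact_force: [-0.2, -0.5, -1.8]
gripper_width: 0.153
grasp_force: 58.8
q [-0.557, 0.104, 0.983, 2.02, -0.58, 0.743, 1.03] p [ 0.569  -0.1744  0.3119] quat [0.1497 0.5936 0.7669 0.1926]
entry tcp [0.5424 0.1208 0.2195]
t 13.0 rot [ 28.12   3.14 -12.23] xyz [ 0.2925  0.0653 -0.0198] F [-0.2  -0.46 -1.79]
```

```bash
python3 -m crank '[{"delta_rot":[28.1,3.1,-12.2],"xyz":[0.05,0.011,-0.02],"fingers":1},{"delta_rot":[28.1,3.1,-12.2],"xyz":[0.095,0.021,-0.02],"fingers":1},{"delta_rot":[28.1,3.1,-12.2],"xyz":[0.14,0.031,-0.02],"fingers":1},{"delta_rot":[28.1,3.1,-12.2],"xyz":[0.185,0.041,-0.02],"fingers":1},{"delta_rot":[28.1,3.1,-12.2],"xyz":[0.23,0.051,-0.02],"fingers":1},{"delta_rot":[28.1,3.1,-12.2],"xyz":[0.265,0.059,-0.02],"fingers":1},{"delta_rot":[28.1,3.1,-12.2],"xyz":[0.285,0.064,-0.02],"fingers":1},{"delta_rot":[28.1,3.1,-12.2],"xyz":[0.2925,0.0653,-0.02],"fingers":1},{"delta_rot":[28.1,3.1,-12.2],"xyz":[0.2925,0.0653,-0.02],"fingers":1},{"delta_rot":[28.1,3.1,-12.2],"xyz":[0.2925,0.0653,-0.02],"fingers":1}]'
python3 - <<'E'
from h import *
st()
yaw=np.radians(27)
rel([.5424,.1208,.26],down(yaw));rel([.5424,.1208,.2195],down(yaw))
E
```

```text
t: 14.0
eef_pos: [0.5417, 0.119, 0.3578]
tool_rot: [-0.001, 0.524, 0.852, -0.001]
contact_force: [-0.6, -0.1, -1.5]
gripper_width: 0.153
grasp_force: 59.0
q [-1.036, 0.227, 0.863, 1.717, -0.179, 1.284, 0.333] p [0.5417 0.119  0.3578] quat [-0.0012  0.524   0.8517 -0.0015]
t 14.0 rot [-0.21 -0.02 -0.2 ] xyz [0.0012 0.0018 0.0978] F [-0.6  -0.09 -1.52]
t 14.0 rot [-0.21 -0.02 -0.2 ] xyz [0.0012 0.0019 0.1383] F [-0.6  -0.09 -1.52]
```

```bash
python3 -m crank '[{"delta_rot":[-0.2,0,-0.2],"xyz":[0.001,0.002,0.04],"fingers":1},{"delta_rot":[-0.2,0,-0.2],"xyz":[0.001,0.002,0.08],"fingers":1},{"delta_rot":[-0.2,0,-0.2],"xyz":[0.001,0.002,0.11],"fingers":1},{"delta_rot":[-0.2,0,-0.2],"xyz":[0.001,0.002,0.128],"fingers":1},{"delta_rot":[-0.2,0,-0.2],"xyz":[0.001,0.002,0.136],"fingers":1},{"delta_rot":[-0.2,0,-0.2],"xyz":[0.001,0.002,0.138],"fingers":1},{"delta_rot":[-0.2,0,-0.2],"xyz":[0.001,0.002,0.138],"fingers":1}]'
python3 - <<'E'
from h import *
st()
yaw=np.radians(27); rel([.5424,.1208,.2195],down(yaw))
C={n:viewer.read_camera(n) for n in("scene","top")}
o=telemetry.get_obs(); Rt=R.from_quat(np.r_[o["tool_rot"][1:],o["tool_rot"][0]]).as_matrix()
O=o["eef_pos"]-Rt[:,2]*.095; X=Rt[:,1];Z=-Rt[:,2]
print("tilt",Z.round(4))
pts=dict(tip=O+X*.0135+Z*(-.0435+.0125),seat=O-Z*.0435,o=O)
tiles=[]
for n in C:
    x0,y0=proj(C[n],[.568,.134,.1]).astype(int)-[25,22]
    im=cv2.resize(C[n]["img"][y0:y0+44,x0:x0+50],(400,352),interpolation=cv2.INTER_CUBIC); ov=im.copy()
    for k,c in(("tip",(255,0,0)),("seat",(0,255,0)),("o",(0,0,255))):
        q=((proj(C[n],pts[k])+.5-[x0,y0])*8).astype(int); cv2.circle(ov,tuple(int(v) for v in q),3,c,1)
    q=((projs(C[n],bail_pts(np.array([.5684,.1337]),yaw,.23))+.5-[x0,y0])*8).astype(np.int32); cv2.polylines(ov,[q],False,(255,255,0),1)
    tiles.append(np.hstack([im,ov])[26:326])
save("entry.png",np.vstack(tiles))
E
```

```text
t: 14.7
eef_pos: [0.5435, 0.1218, 0.2212]
tool_rot: [0.0, 0.522, 0.853, 0.001]
contact_force: [0.1, -0.1, -1.7]
gripper_width: 0.155
grasp_force: 59.0
q [-0.956, 0.369, 0.798, 1.892, -0.312, 1.006, 0.449] p [0.5435 0.1218 0.2212] quat [4.000e-04 5.222e-01 8.528e-01 1.000e-03]
t 14.7 rot [ 0.12 -0.02  0.04] xyz [-0.0004 -0.0014  0.0016] F [ 0.08 -0.06 -1.72]
tilt [-0.0025 -0.0019  1.    ]
```

View pics/entry.png

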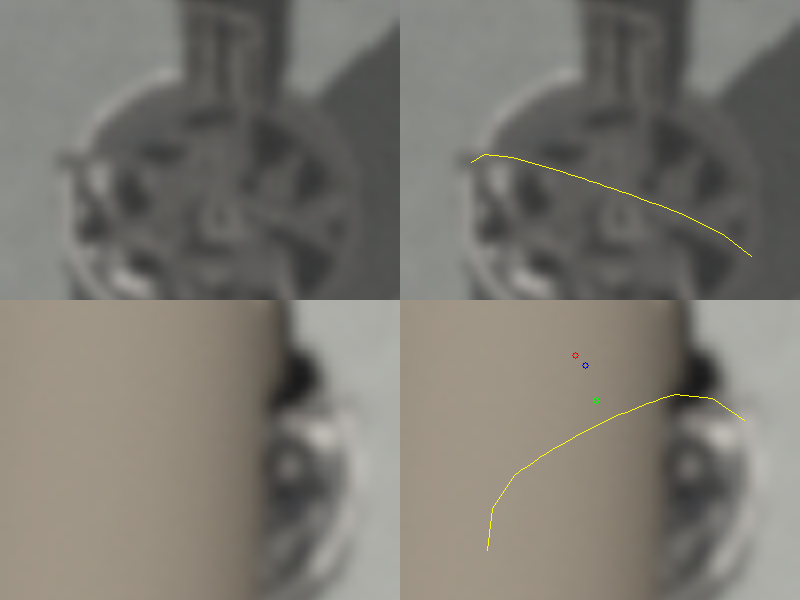

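Run:
```python
from h import *
c=viewer.read_camera("scene")
o=telemetry.get_obs(); Rt=R.from_quat(np.r_[o["tool_rot"][1:],o["tool_rot"][0]]).as_matrix()
X=Rt[:,1];Z=-Rt[:,2];O=o["eef_pos"]-Z*.095;Y=np.cross(Z,X)
x0,y0=proj(c,[.568,.134,.1]).astype(int)-[25,22]
f=lambda P:((proj(c,P)+.5-[x0,y0])*8-[0,26]).round()
for k,P in dict(caseL=O+X*.013-Y*.017,caseR=O+X*.013+Y*.017,o=O,tip=O+X*.0135-Z*.031,seat=O-Z*.0435,back=O-Z*.035-X*.017).items(): print(k,f(P),P.round(4))
im=cv2.resize(c["img"][y0-4:y0+26,x0+5:x0+45],(800,600),interpolation=cv2.INTER_CUBIC)
im=cv2.convertScaleAbs(im,alpha=1.8,beta=-60)
for P,col in((O+X*.0135-Z*.031,(255,0,0)),(O-Z*.0435,(0,255,0))):
    q=((proj(c,P)+.5-[x0+5,y0-4])*20).astype(int);cv2.circle(im,tuple(map(int,q)),5,col,1)
save("hook.png",im)
```

```text
caseL [181.  85.] [0.5632 0.1135 0.1266]
caseR [270. 114.] [0.5477 0.1438 0.1266]
o [238.  69.] [0.5439 0.1227 0.1266]
tip [225. 137.] [0.556  0.1289 0.0956]
seat [238. 119.] [0.544  0.1228 0.0831]
back [254.  70.] [0.5289 0.115  0.0915]
```

View pics/hook.png

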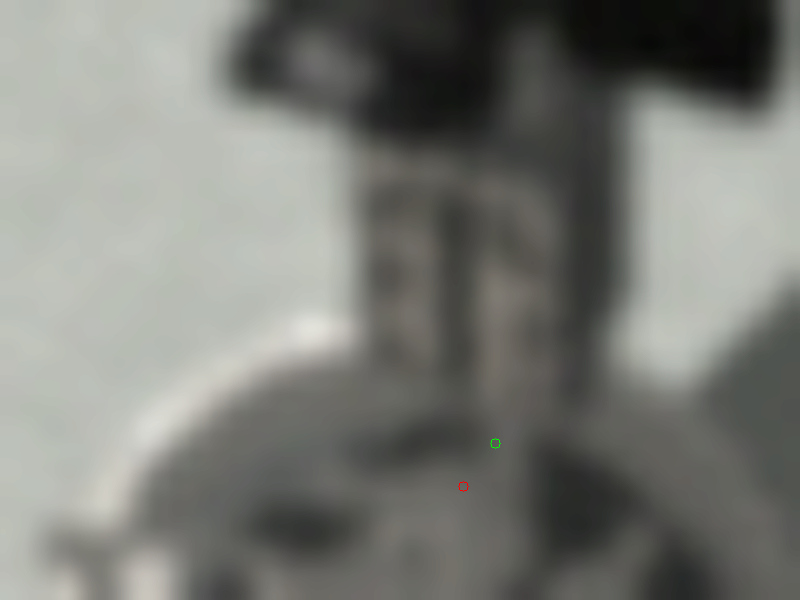

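The hook image agrees with the pose computed from the gripper to about 2 mm (case edges and tip at 463,487). Next I move the hook in under the wire: down 3 mm, forward 42 mm, then up.

```bash
python3 -m crank '[{"delta_rot":[0.1,0,0],"xyz":[0,0.001,0.003],"fingers":1},{"delta_rot":[0.1,0,0],"xyz":[0,0.006,0.003],"fingers":1},{"delta_rot":[0.1,0,0],"xyz":[0,0.012,0.003],"fingers":1},{"delta_rot":[0.1,0,0],"xyz":[0,0.018,0.003],"fingers":1},{"delta_rot":[0.1,0,0],"xyz":[0,0.024,0.003],"fingers":1},{"delta_rot":[0.1,0,0],"xyz":[0,0.03,0.003],"fingers":1},{"delta_rot":[0.1,0,0],"xyz":[0,0.036,0.003],"fingers":1},{"delta_rot":[0.1,0,0],"xyz":[0,0.041,0.003],"fingers":1},{"delta_rot":[0.1,0,0],"xyz":[0,0.041,0.003],"fingers":1}]'; python3 -c "
from h import *
st();rel([.581,.141,.218],down(np.radians(27)))"
python3 -m crank '[{"delta_rot":[0,0,0],"xyz":[0,0,-0.004],"fingers":1},{"delta_rot":[0,0,0],"xyz":[0,0,-0.008],"fingers":1},{"delta_rot":[0,0,0],"xyz":[0,0,-0.012],"fingers":1},{"delta_rot":[0,0,0],"xyz":[0,0,-0.016],"fingers":1},{"delta_rot":[0,0,0],"xyz":[0,0,-0.02],"fingers":1},{"delta_rot":[0,0,0],"xyz":[0,0,-0.02],"fingers":1},{"delta_rot":[0,0,0],"xyz":[0,0,-0.02],"fingers":1}]'
python3 -c "
from h import *
st();rel([.5684,.1337,.24],down(np.radians(27)))"
```

```text
t: 15.75
eef_pos: [0.58, 0.1417, 0.2174]
tool_rot: [-0.0, 0.521, 0.853, -0.0]
contact_force: [-0.2, -0.4, -1.3]
gripper_width: 0.155
grasp_force: 59.1
q [-0.915, 0.449, 0.77, 1.801, -0.358, 1.038, 0.464] p [0.58   0.1417 0.2174] quat [-3.000e-04  5.215e-01  8.533e-01 -2.000e-04]
t 15.75 rot [-0.03 -0.02  0.14] xyz [-0.0011  0.0006 -0.0006] F [-0.16 -0.4  -1.31]
t: 16.45
eef_pos: [0.5794, 0.1414, 0.2376]
tool_rot: [-0.0, 0.522, 0.853, -0.0]
contact_force: [-0.1, 0.2, -2.1]
gripper_width: 0.155
grasp_force: 59.1
q [-0.928, 0.426, 0.784, 1.781, -0.339, 1.075, 0.449] p [0.5794 0.1414 0.2376] quat [-5.000e-04  5.216e-01  8.532e-01 -0.000e+00]
t 16.45 rot [-0.03 -0.04  0.12] xyz [-0.0018 -0.0133 -0.0024] F [-0.07  0.16 -2.14]
```

```bash
python3 -m crank '[{"delta_rot":[0,0,0.1],"xyz":[0,0,-0.003],"fingers":1},{"delta_rot":[0,0,0.1],"xyz":[0,-0.003,-0.005],"fingers":1},{"delta_rot":[0,0,0.1],"xyz":[0,-0.006,-0.006],"fingers":1},{"delta_rot":[0,0,0.1],"xyz":[-0.001,-0.009,-0.007],"fingers":1},{"delta_rot":[0,0,0.1],"xyz":[-0.002,-0.012,-0.008],"fingers":1},{"delta_rot":[0,0,0.1],"xyz":[-0.002,-0.013,-0.010],"fingers":1},{"delta_rot":[0,0,0.1],"xyz":[-0.002,-0.013,-0.012],"fingers":1},{"delta_rot":[0,0,0.1],"xyz":[-0.002,-0.013,-0.014],"fingers":1},{"delta_rot":[0,0,0.1],"xyz":[-0.002,-0.013,-0.014],"fingers":1}]'
python3 -m crank '[{"delta_rot":[0,0,0],"xyz":[0,0,-0.004],"fingers":1},{"delta_rot":[0,0,0],"xyz":[0,0,-0.008],"fingers":1},{"delta_rot":[0,0,0],"xyz":[0,0,-0.01],"fingers":1},{"delta_rot":[0,0,0],"xyz":[0,0,-0.01],"fingers":1},{"delta_rot":[0,0,0],"xyz":[0,0,-0.01],"fingers":1}]'
python3 -c "
from h import *
st();rel([.5684,.1337,.24],down(np.radians(27)))
F=[]
for i in range(6):
    viewer.read_camera('scene');F.append(telemetry.get_obs()['contact_force'])
print(np.mean(F,0))"
```

```text
t: 17.35
eef_pos: [0.5689, 0.1336, 0.2517]
tool_rot: [-0.0, 0.522, 0.853, -0.0]
contact_force: [-0.0, -0.4, -4.1]
gripper_width: 0.153
grasp_force: 58.9
t: 17.85
eef_pos: [0.5688, 0.1337, 0.2615]
tool_rot: [-0.0, 0.522, 0.853, -0.0]
contact_force: [0.6, -0.0, -3.0]
gripper_width: 0.153
grasp_force: 58.7
q [-0.952, 0.378, 0.807, 1.783, -0.303, 1.11, 0.428] p [0.5688 0.1337 0.2615] quat [-4.000e-04  5.223e-01  8.527e-01 -1.000e-04]
t 17.85 rot [-0.03 -0.04  0.02] xyz [ 0.0002 -0.0003  0.0215] F [ 0.57 -0.01 -2.96]
[ 0.27448101 -0.1346421  -3.74918626]
```

The load registers at about 2 N, so the pail is hooked. I raise in small steps and watch for the force to level off.

```bash
cat > F.py <<'E'
from h import *
F=[];o=None
for i in range(5):
    c=viewer.read_camera('scene');o=telemetry.get_obs();F.append(o['contact_force'])
g=cv2.cvtColor(c["img"],cv2.COLOR_RGB2GRAY)
f=sorted(__import__("glob").glob("ref*.npy"))
if not f: np.save("ref.npy",g)
r=np.load("ref.npy")
# shift of pail front (lower) part
t=r[258:274,228:262].astype(np.uint8); m=cv2.matchTemplate(g[246:286,216:274],t,cv2.TM_CCOEFF_NORMED)
_,s,_,l=cv2.minMaxLoc(m)
b=m[:,l[0]]; k=l[1]; sub=0
if 0<k<len(b)-1: sub=.5*(b[k-1]-b[k+1])/(b[k-1]-2*b[k]+b[k+1])
print("t",round(o["t"],2),"z",o["eef_pos"].round(4),"F",np.mean(F,0).round(2),"pail shift px",l[0]-12,round(k+sub-12,2),round(s,2),"q",o["tool_rot"].round(4))
E
python3 F.py
python3 -m crank '[{"delta_rot":[0,0,0],"xyz":[0,0,-0.003],"fingers":1},{"delta_rot":[0,0,0],"xyz":[0,0,-0.006],"fingers":1},{"delta_rot":[0,0,0],"xyz":[0,0,-0.008],"fingers":1},{"delta_rot":[0,0,0],"xyz":[0,0,-0.008],"fingers":1}]'>/dev/null;python3 F.py
python3 -m crank '[{"delta_rot":[0,0,0],"xyz":[0,0,-0.003],"fingers":1},{"delta_rot":[0,0,0],"xyz":[0,0,-0.006],"fingers":1},{"delta_rot":[0,0,0],"xyz":[0,0,-0.008],"fingers":1},{"delta_rot":[0,0,0],"xyz":[0,0,-0.008],"fingers":1}]'>/dev/null;python3 F.py
```

```text
t 18.4 z [0.5688 0.1336 0.2615] F [ 0.13 -0.03 -3.83] pail shift px 0 0.01 1.0 q [-5.000e-04  5.224e-01  8.527e-01 -2.000e-04]
t 19.05 z [0.5687 0.1336 0.2694] F [ 0.61  0.07 -4.89] pail shift px 0 0.07 1.0 q [-5.000e-04  5.224e-01  8.527e-01 -2.000e-04]
t 19.7 z [0.5687 0.1336 0.2774] F [-0.34 -0.33 -5.46] pail shift px 0 0.02 0.99 q [-5.000e-04  5.223e-01  8.527e-01 -3.000e-04]
```

```bash
python3 -m crank '[{"delta_rot":[0,0,0],"xyz":[0,0,-0.003],"fingers":1},{"delta_rot":[0,0,0],"xyz":[0,0,-0.006],"fingers":1},{"delta_rot":[0,0,0],"xyz":[0,0,-0.006],"fingers":1}]'>/dev/null;python3 F.py
python3 -m crank '[{"delta_rot":[0,0,0],"xyz":[0,0,-0.003],"fingers":1},{"delta_rot":[0,0,0],"xyz":[0,0,-0.006],"fingers":1},{"delta_rot":[0,0,0],"xyz":[0,0,-0.006],"fingers":1}]'>/dev/null;python3 F.py
```

```text
t 20.25 z [0.5687 0.1336 0.2834] F [ 0.37 -0.21 -5.19] pail shift px 0 -0.58 0.95 q [-5.000e-04  5.224e-01  8.527e-01 -2.000e-04]
t 20.8 z [0.5687 0.1336 0.2894] F [-0.35 -0.18 -5.34] pail shift px 0 -1.21 0.93 q [-5.000e-04  5.224e-01  8.527e-01 -2.000e-04]
```

The force has levelled off at about 3.7 N of load and the pail has risen roughly 1 cm. I hold it still.

```bash
python3 -m crank '[{"delta_rot":[0,0,0],"xyz":[0,0,0],"fingers":1},{"delta_rot":[0,0,0],"xyz":[0,0,0],"fingers":1},{"delta_rot":[0,0,0],"xyz":[0,0,0],"fingers":1},{"delta_rot":[0,0,0],"xyz":[0,0,0],"fingers":1},{"delta_rot":[0,0,0],"xyz":[0,0,0],"fingers":1},{"delta_rot":[0,0,0],"xyz":[0,0,0],"fingers":1},{"delta_rot":[0,0,0],"xyz":[0,0,0],"fingers":1},{"delta_rot":[0,0,0],"xyz":[0,0,0],"fingers":1},{"delta_rot":[0,0,0],"xyz":[0,0,0],"fingers":1},{"delta_rot":[0,0,0],"xyz":[0,0,0],"fingers":1}]' >/dev/null; python3 -m crank '[{"delta_rot":[0,0,0],"xyz":[0,0,0],"fingers":1},{"delta_rot":[0,0,0],"xyz":[0,0,0],"fingers":1},{"delta_rot":[0,0,0],"xyz":[0,0,0],"fingers":1},{"delta_rot":[0,0,0],"xyz":[0,0,0],"fingers":1},{"delta_rot":[0,0,0],"xyz":[0,0,0],"fingers":1},{"delta_rot":[0,0,0],"xyz":[0,0,0],"fingers":1},{"delta_rot":[0,0,0],"xyz":[0,0,0],"fingers":1},{"delta_rot":[0,0,0],"xyz":[0,0,0],"fingers":1}]' >/dev/null
python3 F.py
python3 -m crank '[{"delta_rot":[0,0,0],"xyz":[0,0,0.002],"fingers":1},{"delta_rot":[0,0,0],"xyz":[0,0,0.004],"fingers":1},{"delta_rot":[0,0,0],"xyz":[0,0,0.006],"fingers":1},{"delta_rot":[0,0,0],"xyz":[0,0,0.008],"fingers":1},{"delta_rot":[0,0,0],"xyz":[0,0,0.01],"fingers":1},{"delta_rot":[0,0,0],"xyz":[0,0,0.012],"fingers":1},{"delta_rot":[0,0,0],"xyz":[0,0,0.014],"fingers":1},{"delta_rot":[0,0,0],"xyz":[0,0,0.016],"fingers":1},{"delta_rot":[0,0,0],"xyz":[0,0,0.018],"fingers":1},{"delta_rot":[0,0,0],"xyz":[0,0,0.02],"fingers":1}]' >/dev/null
python3 F.py
python3 -m crank '[{"delta_rot":[0,0,0],"xyz":[0,0,0.004],"fingers":1},{"delta_rot":[0,0,0],"xyz":[0,0,0.008],"fingers":1},{"delta_rot":[0,0,0],"xyz":[0,0,0.012],"fingers":1},{"delta_rot":[0,0,0],"xyz":[0,0,0.016],"fingers":1},{"delta_rot":[0,0,0],"xyz":[0,0,0.02],"fingers":1},{"delta_rot":[0,0,0],"xyz":[0,0,0.022],"fingers":1},{"delta_rot":[0,0,0],"xyz":[0,0,0.022],"fingers":1}]' >/dev/null
python3 F.py
```

```text
t 22.85 z [0.5688 0.1336 0.2895] F [ 0.1   0.03 -5.43] pail shift px 0 -1.59 0.93 q [-5.000e-04  5.224e-01  8.527e-01 -2.000e-04]
t 24.1 z [0.5689 0.1336 0.2696] F [ 0.18  0.1  -5.09] pail shift px 0 0.49 0.96 q [-4.000e-04  5.224e-01  8.527e-01 -1.000e-04]
t 25.05 z [0.5688 0.1336 0.2477] F [ 0.11  0.12 -2.19] pail shift px 0 0.53 0.94 q [-4.000e-04  5.224e-01  8.527e-01 -1.000e-04]
```

The pail is down again and the force has dropped to near the scale's own weight. Next I unhook: lower the tip below the wire, back off, then rise.

```bash
python3 -m crank '[{"delta_rot":[0,0,0],"xyz":[0,0,0.005],"fingers":1},{"delta_rot":[0,0,0],"xyz":[0,0,0.01],"fingers":1},{"delta_rot":[0,0,0],"xyz":[0,0,0.016],"fingers":1},{"delta_rot":[0,0,0],"xyz":[0,0,0.022],"fingers":1},{"delta_rot":[0,0,0],"xyz":[0,0,0.028],"fingers":1},{"delta_rot":[0,0,0],"xyz":[0,0,0.028],"fingers":1},{"delta_rot":[0,0,0],"xyz":[0,0,0.028],"fingers":1}]'; python3 -m crank '[{"delta_rot":[0,0,0],"xyz":[0,-0.005,0],"fingers":1},{"delta_rot":[0,0,0],"xyz":[0,-0.01,0],"fingers":1},{"delta_rot":[0,0,0],"xyz":[0,-0.015,0],"fingers":1},{"delta_rot":[0,0,0],"xyz":[0,-0.02,0],"fingers":1},{"delta_rot":[0,0,0],"xyz":[0,-0.025,0],"fingers":1},{"delta_rot":[0,0,0],"xyz":[0,-0.03,0],"fingers":1},{"delta_rot":[0,0,0],"xyz":[0,-0.034,0],"fingers":1},{"delta_rot":[0,0,0],"xyz":[0,-0.034,0],"fingers":1}]'; python3 F.py
python3 -m crank '[{"delta_rot":[0,0,0],"xyz":[0,0,-0.005],"fingers":1},{"delta_rot":[0,0,0],"xyz":[0,0,-0.015],"fingers":1},{"delta_rot":[0,0,0],"xyz":[0,0,-0.03],"fingers":1},{"delta_rot":[0,0,0],"xyz":[0,0,-0.05],"fingers":1},{"delta_rot":[0,0,0],"xyz":[0,0,-0.08],"fingers":1},{"delta_rot":[0,0,0],"xyz":[0,0,-0.11],"fingers":1},{"delta_rot":[0,0,0],"xyz":[0,0,-0.13],"fingers":1},{"delta_rot":[0,0,0],"xyz":[0,0,-0.13],"fingers":1}]'; python3 F.py
python3 - <<'E'
from h import *
p,q=eval(open("grip.txt").read()); Rg=R.from_quat(np.r_[q[1:],q[0]]).as_matrix()
st(); rel(np.array(p)+[0,0,.19],Rg)
E
```

```text
t: 25.75
eef_pos: [0.5687, 0.1335, 0.2193]
tool_rot: [-0.001, 0.522, 0.853, -0.0]
contact_force: [-0.7, -0.1, -1.6]
gripper_width: 0.15
grasp_force: 59.0
t: 26.55
eef_pos: [0.538, 0.1178, 0.2196]
tool_rot: [-0.001, 0.523, 0.853, -0.0]
contact_force: [0.4, -0.1, -1.8]
gripper_width: 0.152
grasp_force: 59.0
t 26.8 z [0.5386 0.1183 0.2195] F [-0.33 -0.41 -1.4 ] pail shift px -1 -0.04 0.66 q [-4.000e-04  5.222e-01  8.528e-01 -1.000e-04]
t: 27.6
eef_pos: [0.5405, 0.118, 0.3535]
tool_rot: [0.001, 0.523, 0.853, 0.003]
contact_force: [0.1, -0.3, -1.5]
gripper_width: 0.152
grasp_force: 59.1
t 27.85 z [0.5378 0.1181 0.3484] F [-0.6  -0.21 -2.23] pail shift px 0 0.23 0.69 q [-0.0011  0.5223  0.8527 -0.001 ]
q [-1.043, 0.225, 0.866, 1.741, -0.179, 1.262, 0.338] p [0.5378 0.1181 0.3484] quat [-0.0011  0.5223  0.8527 -0.001 ]
t 27.85 rot [-28.12  -3.12  12.34] xyz [-0.2746 -0.1062 -0.0018] F [ 0.22  0.35 -1.69]
```

```bash
python3 -m crank '[{"delta_rot":[0,0,6],"xyz":[-0.04,-0.015,0],"fingers":1},{"delta_rot":[-10,-1,12.3],"xyz":[-0.08,-0.03,0],"fingers":1},{"delta_rot":[-28.1,-3.1,12.3],"xyz":[-0.12,-0.046,0],"fingers":1},{"delta_rot":[-28.1,-3.1,12.3],"xyz":[-0.16,-0.062,0],"fingers":1},{"delta_rot":[-28.1,-3.1,12.3],"xyz":[-0.2,-0.077,0],"fingers":1},{"delta_rot":[-28.1,-3.1,12.3],"xyz":[-0.24,-0.093,0],"fingers":1},{"delta_rot":[-28.1,-3.1,12.3],"xyz":[-0.265,-0.102,-0.001],"fingers":1},{"delta_rot":[-28.12,-3.12,12.34],"xyz":[-0.2746,-0.1062,-0.0018],"fingers":1},{"delta_rot":[-28.12,-3.12,12.34],"xyz":[-0.2746,-0.1062,-0.0018],"fingers":1},{"delta_rot":[-28.12,-3.12,12.34],"xyz":[-0.2746,-0.1062,-0.0018],"fingers":1}]'
python3 - <<'E'
from h import *
p,q=eval(open("grip.txt").read()); Rg=R.from_quat(np.r_[q[1:],q[0]]).as_matrix()
st(); rel(np.array(p)+[0,0,.19],Rg); rel(np.array(p)+[0,0,.08],Rg)
E
```

```text
t: 28.85
eef_pos: [0.5681, -0.174, 0.3506]
tool_rot: [0.148, 0.594, 0.767, 0.193]
contact_force: [0.3, 0.2, -1.5]
gripper_width: 0.151
grasp_force: 59.4
q [-1.233, -0.235, 1.448, 1.974, -0.005, 0.763, 0.519] p [ 0.5681 -0.174   0.3506] quat [0.1482 0.5943 0.7666 0.1929]
t 28.85 rot [ 0.09 -0.13 -0.02] xyz [-0.0007 -0.0004  0.0001] F [ 0.28  0.18 -1.54]
t 28.85 rot [ 0.09 -0.13 -0.02] xyz [-0.0009 -0.0523  0.0971] F [ 0.28  0.18 -1.54]
```

Unhooked and above the holder, but joint 3 is again near its limit. I repeat the stretch-and-sweep before going down.

```bash
python3 -c "
from h import *
rel([.80,-.10,.40],down(np.radians(14.5)))"
python3 -m crank '[{"delta_rot":[10,0,0],"xyz":[0.01,0.04,-0.02],"fingers":1},{"delta_rot":[28,0.1,0],"xyz":[0.03,0.1,-0.04],"fingers":1},{"delta_rot":[28,0.1,0],"xyz":[0.022,0.233,0.066],"fingers":1},{"delta_rot":[28,0.1,0],"xyz":[0.022,0.233,0.066],"fingers":1},{"delta_rot":[28,0.1,0],"xyz":[0.022,0.233,0.066],"fingers":1},{"delta_rot":[28,0.1,0],"xyz":[0.022,0.233,0.066],"fingers":1},{"delta_rot":[28,0.1,0],"xyz":[0.022,0.233,0.066],"fingers":1},{"delta_rot":[28,0.1,0],"xyz":[0.022,0.233,0.066],"fingers":1}]'
python3 - <<'E'
from h import *
st(); rel([.80,-.10,.40],down(np.radians(14.5)));rel([.575,-.4663,.3826],down(np.radians(14.5)))
E
```

```text
t 28.85 rot [28.15 -0.1  -0.06] xyz [0.0138 0.2376 0.0711] F [ 0.28  0.18 -1.54]
t: 29.65
eef_pos: [0.5323, -0.0721, 0.4448]
tool_rot: [0.019, 0.613, 0.79, 0.012]
contact_force: [0.3, -0.3, -1.9]
gripper_width: 0.153
grasp_force: 59.5
q [-1.715, -0.336, 1.455, 1.649, 0.349, 1.493, -0.029] p [ 0.5323 -0.0721  0.4448] quat [0.0187 0.6129 0.7898 0.0124]
t 29.65 rot [ 2.44  0.83 -0.12] xyz [-0.0928  0.2503  0.0568] F [ 0.28 -0.3  -1.87]
t 29.65 rot [ 2.44  0.83 -0.12] xyz [-0.3915 -0.0592  0.0654] F [ 0.28 -0.3  -1.87]
```

```bash
python3 -c "
from h import *
rel([.42,.33,.39],down(np.radians(45)))"
```

```text
t 29.65 rot [  2.16   1.46 -30.61] xyz [ 0.4181 -0.0111  0.0483] F [ 0.28 -0.3  -1.87]
```

```bash
python3 -m crank '[{"delta_rot":[2.2,1.5,-30.6],"xyz":[0.418,-0.011,0.048],"fingers":1},{"delta_rot":[2.2,1.5,-30.6],"xyz":[0.418,-0.011,0.048],"fingers":1},{"delta_rot":[2.2,1.5,-30.6],"xyz":[0.418,-0.011,0.048],"fingers":1},{"delta_rot":[2.2,1.5,-30.6],"xyz":[0.418,-0.011,0.048],"fingers":1},{"delta_rot":[2.2,1.5,-30.6],"xyz":[0.418,-0.011,0.048],"fingers":1},{"delta_rot":[2.2,1.5,-30.6],"xyz":[0.418,-0.011,0.048],"fingers":1},{"delta_rot":[2.2,1.5,-30.6],"xyz":[0.418,-0.011,0.048],"fingers":1},{"delta_rot":[2.2,1.5,-30.6],"xyz":[0.418,-0.011,0.048],"fingers":1},{"delta_rot":[2.2,1.5,-30.6],"xyz":[0.418,-0.011,0.048],"fingers":1},{"delta_rot":[2.2,1.5,-30.6],"xyz":[0.418,-0.011,0.048],"fingers":1}]'
python3 - <<'E'
from h import *
st(); rel([.62,.53,.38],down(np.radians(40)))
E
```

```text
t: 30.65
eef_pos: [0.4029, 0.3224, 0.3956]
tool_rot: [0.003, 0.379, 0.925, 0.007]
contact_force: [-0.3, 0.2, -1.5]
gripper_width: 0.154
grasp_force: 59.4
q [-2.495, -0.335, 1.451, 1.76, 0.341, 1.416, -0.307] p [0.4029 0.3224 0.3956] quat [0.0033 0.3791 0.9253 0.0071]
t 30.65 rot [ 0.89 -0.    5.44] xyz [-0.009   0.3     0.0203] F [-0.33  0.23 -1.51]
```

```bash
cat > kin.py <<'E'
from h import *
ax=[-1,1,-1,1,-1,1,-1]
def chain(q):
    Rm=np.eye(3);L=[Rm]
    for i in range(7):
        Rm=Rm@R.from_euler('zyzyzyz'[i],ax[i]*q[i]).as_matrix();L.append(Rm)
    return L
D=[([-1.24910184,.47699353,.02237851,1.55537897,-.01149826,1.10928661,-.08309629],[.2812558,.61364743,.23132073])]+[eval(l)[:2] for l in open("log.txt")]
# offsets: v0..v7 (x,z components mostly)
A=[];b=[]
for q,p in D:
    L=chain(q); A.append(np.hstack(L)); b.append(p)
A=np.vstack(A);b=np.hstack(b)
lam=1e-3; V=np.linalg.solve(A.T@A+lam**2*np.eye(24),A.T@b)
res=(A@V-b).reshape(-1,3)
O7=R.from_euler('z',90,degrees=True).as_matrix()
def fk(q):
    L=chain(q); return np.hstack(L)@V, L[-1]@O7
def jac(q):
    p,Rm=fk(q);J=np.zeros((6,7))
    for i in range(7):
        d=np.array(q,float);d[i]+=1e-5;p2,R2=fk(d)
        J[:3,i]=(p2-p)/1e-5;J[3:,i]=R.from_matrix(R2@Rm.T).as_rotvec()/1e-5
    return J
lo=np.array([-2.96,-.34,-1.41,.24,-1.37,.17,-2.96]);hi=np.array([2.96,2.1,1.46,2.44,4.51,1.92,2.96])
def go(q,p,Rt,step=.05,w=np.ones(7),n=400):
    q=np.array(q,float)
    for _ in range(n):
        pc,Rc=fk(q);e=np.r_[np.array(p)-pc,R.from_matrix(Rt@Rc.T).as_rotvec()]
        if np.abs(e).max()<1e-4: break
        e=e*min(1,.005/max(np.linalg.norm(e[:3]),1e-9),.015/max(np.linalg.norm(e[3:]),1e-9))
        J=jac(q);W=np.diag(w);dq=W@J.T@np.linalg.solve(J@W@J.T+1e-4*np.eye(6),e)
        q=np.clip(q+dq,lo+.005,hi-.005)
    return q,np.linalg.norm(fk(q)[0]-p)
E
python3 - <<'E'
from kin import *
print("n",len(D),"res mm",(np.abs(res).max(1)*1e3).round(1)); print(V.reshape(8,3).round(3))
# compare sim with logs
T=[eval(l) for l in open("log.txt")]
f=lambda q:R.from_quat(np.r_[np.array(q)[1:],q[0]]).as_matrix()
for i in range(len(T)-1):
    q,e=go(T[i][0],T[i+1][1],f(T[i+1][2])); print(i,"sim",q.round(2),"act",np.round(T[i+1][0],2),round(e,4))
E
```

```text
n 19 res mm [0. 0. 0. 0. 0. 0. 0. 0. 0. 0. 0. 0. 0. 0. 0. 0. 0. 0. 0.]
[[ 0.    -0.     0.144]
 [ 0.    -0.015  0.144]
 [-0.    -0.015  0.271]
 [ 0.    -0.016  0.271]
 [-0.    -0.016  0.236]
 [ 0.    -0.     0.236]
 [-0.    -0.     0.163]
 [-0.    -0.     0.163]]
0 sim [-1.43  0.09  0.7   1.87 -0.06  1.21  0.17] act [-1.57  0.1   0.86  1.87 -0.08  1.21  0.19] 0.0
1 sim [-1.11  0.77  0.78  0.94 -0.51  1.6   0.19] act [-1.11  0.77  0.79  0.94 -0.52  1.6   0.19] 0.0
2 sim [-0.48  0.85  0.85  0.8  -0.6   1.67  0.34] act [-0.48  0.85  0.84  0.8  -0.6   1.67  0.34] 0.0
3 sim [ 0.12  0.64  0.89  1.2  -0.48  1.51  1.18] act [ 0.12  0.64  0.88  1.2  -0.48  1.51  1.17] 0.0
4 sim [-0.31  0.13  0.77  2.15 -0.71  0.63  1.23] act [-0.41  0.14  0.89  2.16 -0.75  0.65  1.26] 0.0
5 sim [-0.31  0.28  0.78  2.16 -0.98  0.61  1.46] act [-0.32  0.28  0.79  2.16 -0.99  0.61  1.46] 0.0
6 sim [-0.25  0.36  0.71  2.17 -1.13  0.57  1.59] act [-0.25  0.36  0.71  2.17 -1.14  0.57  1.59] 0.0
7 sim [-0.55  0.1   0.97  2.02 -0.58  0.74  1.03] act [-0.56  0.1   0.98  2.02 -0.58  0.74  1.03] 0.0
8 sim [-0.98  0.21  
[... 204 characters left out ...]
 0.77  1.8  -0.36  1.04  0.46] act [-0.92  0.45  0.77  1.8  -0.36  1.04  0.46] 0.0
11 sim [-0.93  0.43  0.78  1.78 -0.34  1.08  0.45] act [-0.93  0.43  0.78  1.78 -0.34  1.08  0.45] 0.0
12 sim [-0.95  0.38  0.81  1.78 -0.3   1.11  0.43] act [-0.95  0.38  0.81  1.78 -0.3   1.11  0.43] 0.0
13 sim [-1.04  0.22  0.86  1.74 -0.18  1.26  0.34] act [-1.04  0.22  0.87  1.74 -0.18  1.26  0.34] 0.0
14 sim [-0.75  0.04  1.15  1.97 -0.46  0.81  0.91] act [-1.23 -0.23  1.45  1.97 -0.01  0.76  0.52] 0.0
15 sim [-1.13  0.19  1.37  1.65 -0.2   1.41  0.51] act [-1.71 -0.34  1.45  1.65  0.35  1.49 -0.03] 0.0
16 sim [-1.94  0.15  1.31  1.76 -0.15  1.33  0.2 ] act [-2.49 -0.33  1.45  1.76  0.34  1.42 -0.31] 0.0
```

```bash
cat > plan.py <<'E'
from kin import *
import time
p,qq=eval(open("grip.txt").read()); Rg=R.from_quat(np.r_[qq[1:],qq[0]]).as_matrix(); p=np.array(p)
q0=telemetry.get_obs()["q"]
P=lambda r,a,z=.40:[r*np.cos(np.radians(a)),r*np.sin(np.radians(a)),z]
m=lambda q:np.min(np.r_[q-lo,hi-q])
def run(seq):
    q=q0;L=[]
    for pos,Rt in seq:
        q,e=go(q,pos,Rt,n=250); L.append((q.round(2).tolist(),round(e,4),round(m(q),3)))
    return L
t=time.time();best=[]
for r1 in(.75,.85):
  L0=None
  for a1 in(35,):
    for a2 in(-17,-40,-60):
      for r3 in (.62,):
        seq=[(P(r1,a1),down(np.radians(a1))),(P(r1,(a1+a2)/2),down(np.radians((a1+a2)/2))),(P(r1,a2),down(np.radians(14.5))),(P(r3,a2),down(np.radians(14.5))),(p+[0,0,.19],Rg),(p,Rg)]
        L=run(seq);print(r1,a1,a2,r3,time.time()-t)
        for l in L:print("  ",l)
        if time.time()-t>250: break
E
timeout 500 python3 plan.py
```

```text
0.75 35 -17 0.62 7.724744558334351
   ([-2.96, -0.34, 1.46, 1.38, 0.73, 1.62, -0.56], np.float64(0.2891), np.float64(0.005))
   ([-2.59, -0.34, 1.46, 1.43, 0.7, 1.59, -0.56], np.float64(0.3281), np.float64(0.005))
   ([-2.13, -0.34, 1.46, 1.43, 0.72, 1.59, -0.04], np.float64(0.3234), np.float64(0.005))
   ([-1.9, -0.34, 1.46, 1.58, 0.55, 1.53, 0.01], np.float64(0.1671), np.float64(0.005))
   ([-1.26, -0.34, 1.39, 1.97, 0.17, 0.78, 0.36], np.float64(0.0), np.float64(0.005))
   ([-1.65, -0.34, 1.46, 2.29, 0.46, 0.34, 0.21], np.float64(0.2293), np.float64(0.005))
0.75 35 -40 0.62 14.865046501159668
   ([-2.96, -0.34, 1.46, 1.38, 0.73, 1.62, -0.56], np.float64(0.2891), np.float64(0.005))
   ([-2.39, -0.34, 1.46, 1.43, 0.71, 1.59, -0.56], np.float64(0.3273), np.float64(0.005))
   ([-1.73, -0.34, 1.46, 1.43, 0.76, 1.6, 0.32], np.float64(0.3147), np.float64(0.005))
   ([-1.5, -0.34, 1.46, 1.58, 0.55, 1.53, 0.41], np.float64(0.1669), np.float64(0.005))
   ([-1.26, -0.34, 1.39, 1.97, 0.17, 0.78, 0.36], np.float64(0.0), np.float64(0.005))
   ([-1.65, -0.34, 1.46, 2.29, 0.46, 0.34, 0.21], np.fl
[... 1605 characters left out ...]
0.36], np.float64(0.0), np.float64(0.005))
   ([-1.65, -0.34, 1.46, 2.29, 0.46, 0.34, 0.21], np.float64(0.2293), np.float64(0.005))
0.85 35 -60 0.62 41.754095792770386
   ([-2.96, -0.34, 1.46, 1.18, 0.93, 1.75, -0.58], np.float64(0.3743), np.float64(0.005))
   ([-2.33, -0.34, 1.46, 1.32, 0.83, 1.63, -0.57], np.float64(0.4342), np.float64(0.005))
   ([-1.47, -0.34, 1.46, 1.45, 0.94, 1.57, 0.53], np.float64(0.3856), np.float64(0.005))
   ([-1.15, -0.34, 1.46, 1.58, 0.55, 1.53, 0.75], np.float64(0.1661), np.float64(0.005))
   ([-1.26, -0.34, 1.39, 1.97, 0.17, 0.78, 0.36], np.float64(0.0), np.float64(0.005))
   ([-1.65, -0.34, 1.46, 2.29, 0.46, 0.34, 0.21], np.float64(0.2293), np.float64(0.005))
```

```bash
cat > sim.py <<'E'
from kin import *
def rowsim(q,rows,sub=10,speed=np.array([2.39,2.39,3.14,3.14,3.14,3.14,3.14])*.07,mode="clip"):
    p0,R0=fk(q);pc,Rc=p0.copy(),R0.copy();q=np.array(q,float)
    for rv,x in rows:
        pt=p0+R0@np.array(x);Rt=R0@R.from_rotvec(np.radians(rv)).as_matrix()
        dp=pt-pc;dr=R.from_matrix(Rt@Rc.T).as_rotvec()
        k=min(1,.05/max(np.linalg.norm(dp),1e-9),np.radians(8.59)/max(np.linalg.norm(dr),1e-9)) if mode!="ind" else None
        a=min(1,.05/max(np.linalg.norm(dp),1e-9));b=min(1,np.radians(8.59)/max(np.linalg.norm(dr),1e-9))
        if k is not None:a=b=k
        pn=pc+a*dp;Rn=R.from_rotvec(b*dr).as_matrix()@Rc
        qs=q.copy()
        for _ in range(sub):
            p1,R1=fk(q);e=np.r_[pn-p1,R.from_matrix(Rn@R1.T).as_rotvec()]
            J=jac(q);q=np.clip(q+J.T@np.linalg.solve(J@J.T+1e-4*np.eye(6),e),lo+.005,hi-.005)
        s=np.max(np.abs(q-qs)/speed)
        if s>1:q=qs+(q-qs)/s
        pc,Rc=fk(q)
    return q
E
python3 - <<'E'
from sim import *
T=[eval(l) for l in open("log.txt")]
r=lambda *v:(list(v[:3]),list(v[3:]))
A=[r(0,0,6,-.04,-.015,0),r(-10,-1,12.3,-.08,-.03,0)]+[r(-28.1,-3.1,12.3,a,b,0) for a,b in((-.12,-.046),(-.16,-.062),(-.2,-.077),(-.24,-.093),(-.265,-.102))]+[r(-28.1,-3.1,12.3,-.2746,-.1062,-.0018)]*3
B=[r(10,0,0,.01,.04,-.02),r(28,.1,0,.03,.1,-.04)]+[r(28,.1,0,.022,.233,.066)]*6
Cc=[r(2.2,1.5,-30.6,.418,-.011,.048)]*10
S0=[r(0,0,0,.03,.02,-.04)]+[r(27.3,10,-35,.609,.07,-.13)]*9
for mode in("clip","ind"):
  for i,rows in((0,S0),(14,A),(15,B),(16,Cc)):
    print(mode,i,rowsim(T[i][0],rows,mode=mode).round(2),np.round(T[i+1][0],2))
E
```

```text
clip 0 [-1.24  0.    0.43  1.94  0.05  1.08 -0.11] [-1.57  0.1   0.86  1.87 -0.08  1.21  0.19]
clip 14 [-1.23 -0.22  1.46  1.97 -0.02  0.76  0.53] [-1.23 -0.23  1.45  1.97 -0.01  0.76  0.52]
clip 15 [-2.3  -0.34  1.46  1.45  0.72  1.51 -0.13] [-1.71 -0.34  1.45  1.65  0.35  1.49 -0.03]
clip 16 [-2.6  -0.34  1.46  1.73  0.4   1.45 -0.35] [-2.49 -0.33  1.45  1.76  0.34  1.42 -0.31]
ind 0 [-1.57  0.1   0.87  1.87 -0.08  1.21  0.2 ] [-1.57  0.1   0.86  1.87 -0.08  1.21  0.19]
ind 14 [-1.23 -0.21  1.46  1.97 -0.04  0.76  0.56] [-1.23 -0.23  1.45  1.97 -0.01  0.76  0.52]
ind 15 [-2.39 -0.34  1.46  1.35  0.66  1.69 -0.28] [-1.71 -0.34  1.45  1.65  0.35  1.49 -0.03]
ind 16 [-2.6  -0.34  1.46  1.73  0.4   1.45 -0.35] [-2.49 -0.33  1.45  1.76  0.34  1.42 -0.31]
```

```bash
cat > search.py <<'E'
from sim import *
import sim,kin,sys
from multiprocessing import Pool
v=V.reshape(8,3)
def fkl(q):
    Rm=np.eye(3);p=v[0].copy();O=[];Zs=[]
    for i in range(7):
        a=ax[i]*q[i];c,s=np.cos(a),np.sin(a)
        M=np.array([[c,-s,0],[s,c,0],[0,0,1]]) if i%2==0 else np.array([[c,0,s],[0,1,0],[-s,0,c]])
        O.append(p.copy());Zs.append(ax[i]*Rm[:,2 if i%2==0 else 1]);Rm=Rm@M;p=p+Rm@v[i+1]
    return p,Rm@O7,O,Zs
def fk2(q): return fkl(q)[:2]
def jac2(q):
    p,_,O,Z=fkl(q);return np.array([np.r_[np.cross(z,p-o),z] for z,o in zip(Z,O)]).T
sim.fk=fk2;sim.jac=jac2
def leg(q,p,Rt,n=10,sub=5):
    p0,R0=fk2(q);row=(np.degrees(R.from_matrix(R0.T@Rt).as_rotvec()).round(1).tolist(),(R0.T@(np.array(p)-p0)).round(3).tolist())
    return rowsim(q,[row]*n,sub=sub,mode="ind"),row
p,qq=eval(open("grip.txt").read()); Rg=R.from_quat(np.r_[qq[1:],qq[0]]).as_matrix(); p=np.array(p)
P=lambda r,a,z:[r*np.cos(np.radians(a)),r*np.sin(np.radians(a)),z]
m=lambda q:min(q[1]+.34,1.46-q[2],q[2]+1.41,q[4]+1.37,2.44-q[3],q[5]-.17,1.92-q[5])
def trial(s):
    rng=np.random.default_rng(s);q=np.array(Q0);W=[]
    for k in range(rng.integers(1,4)):
        r,a,z,y=rng.uniform(.45,.85),rng.uniform(-55,75),rng.uniform(.4,.55),rng.uniform(-40,90)
        tl=rng.uniform(-20,30)
        q,_=leg(q,P(r,a,z),tool(Rs(np.radians(y),np.radians(tl))));W.append(tuple(np.round([r,a,z,y,tl],2)))
    qp=q;q,_=leg(q,p+[0,0,.19],Rg);q,_=leg(q,p+[0,0,.19],Rg)
    mh=m(q);qh=q
    for z in(.1,.05,0):q,_=leg(q,p+[0,0,z],Rg,4)
    e=np.linalg.norm(fk2(q)[0]-p)
    return min(mh,m(q))-10*e,W,qp.round(2),qh.round(2),q.round(2),e
Q0=telemetry.get_obs()["q"] if __name__=="__main__" else None
if __name__=="__main__":
    import os
    with Pool(os.cpu_count()) as pool:
        Rr=pool.map(trial,range(1200),chunksize=10)
    Rr.sort(key=lambda r:-r[0])
    for r in Rr[:5]:print(r)
E
time timeout 560 python3 search.py
```

```text
(np.float64(0.2753926389284588), [(np.float64(0.46), np.float64(-50.78), np.float64(0.45), np.float64(49.19), np.float64(5.73)), (np.float64(0.78), np.float64(-11.71), np.float64(0.46), np.float64(6.93), np.float64(10.25)), (np.float64(0.45), np.float64(-38.66), np.float64(0.47), np.float64(33.05), np.float64(26.25))], array([-0.2 , -0.26,  0.86,  1.83, -0.24,  1.34,  1.28]), array([-0.24,  0.04,  0.6 ,  1.95, -0.42,  0.79,  0.86]), array([-0.04,  0.31,  0.45,  2.16, -1.  ,  0.49,  1.47]), np.float64(0.0006665540112155251))
(np.float64(0.2732747681631274), [(np.float64(0.63), np.float64(-19.48), np.float64(0.53), np.float64(35.35), np.float64(8.36)), (np.float64(0.49), np.float64(-54.41), np.float64(0.54), np.float64(19.41), np.float64(4.79)), (np.float64(0.79), np.float64(52.19), np.float64(0.43), np.float64(40.03), np.float64(12.63))], array([-0.48, -0.24,  0.09,  1.87, -0.05,  1.3 ,  0.31]), array([-0.31,  0.04,  0.68,  1.96, -0.43,  0.79,  0.86]), array([-0.1 ,  0.32,  0.52,  2.16, -1.04,  0.51,  1.51]), np.float64(0.0006511428923832788))
(np.float64(0.27267903167582574), [(np.fl
[... 892 characters left out ...]
.73,  1.96, -0.43,  0.79,  0.87]), array([-0.13,  0.33,  0.56,  2.16, -1.06,  0.52,  1.52]), np.float64(0.0006421946138016264))
(np.float64(0.27006570455104817), [(np.float64(0.46), np.float64(-50.24), np.float64(0.49), np.float64(36.14), np.float64(-8.8)), (np.float64(0.71), np.float64(45.82), np.float64(0.51), np.float64(-19.89), np.float64(22.15)), (np.float64(0.57), np.float64(24.15), np.float64(0.44), np.float64(41.11), np.float64(-5.04))], array([-0.71,  0.23,  0.21,  1.45, -0.03,  1.56,  0.22]), array([-0.38,  0.04,  0.76,  1.96, -0.43,  0.79,  0.87]), array([-0.14,  0.33,  0.58,  2.16, -1.07,  0.53,  1.53]), np.float64(0.0005859095628306012))
real	2m1.294s
user	7m47.365s
sys	0m0.488s
```

```bash
cat > nx.py <<'E'
from search import *
import sys
a=list(map(float,sys.argv[1:])); st()
if len(a)==5: T=(P(*a[:3]),tool(Rs(np.radians(a[3]),np.radians(a[4]))))
else: T=(p+[0,0,a[0]],Rg)
q,row=leg(telemetry.get_obs()["q"],*T); print(row,"pred",q.round(2)); rel(*T)
E
python3 nx.py .73 -52.7 .55 61.3 5.5
```

```text
q [-2.495, -0.335, 1.451, 1.76, 0.341, 1.416, -0.307] p [0.4029 0.3224 0.3956] quat [0.0033 0.3791 0.9253 0.0071]
([-4.6, 0.9, -15.8], [-0.662, -0.613, -0.164]) pred [-1.14 -0.34  0.91  1.85  0.22  1.46  0.8 ]
t 30.65 rot [ -4.58   0.92 -15.84] xyz [-0.6618 -0.6133 -0.1635] F [-0.33  0.23 -1.51]
```

```bash
python3 -m crank '[{"delta_rot":[-4.6,0.9,-15.8],"xyz":[-0.662,-0.613,-0.164],"fingers":1},{"delta_rot":[-4.6,0.9,-15.8],"xyz":[-0.662,-0.613,-0.164],"fingers":1},{"delta_rot":[-4.6,0.9,-15.8],"xyz":[-0.662,-0.613,-0.164],"fingers":1},{"delta_rot":[-4.6,0.9,-15.8],"xyz":[-0.662,-0.613,-0.164],"fingers":1},{"delta_rot":[-4.6,0.9,-15.8],"xyz":[-0.662,-0.613,-0.164],"fingers":1},{"delta_rot":[-4.6,0.9,-15.8],"xyz":[-0.662,-0.613,-0.164],"fingers":1},{"delta_rot":[-4.6,0.9,-15.8],"xyz":[-0.662,-0.613,-0.164],"fingers":1},{"delta_rot":[-4.6,0.9,-15.8],"xyz":[-0.662,-0.613,-0.164],"fingers":1},{"delta_rot":[-4.6,0.9,-15.8],"xyz":[-0.662,-0.613,-0.164],"fingers":1},{"delta_rot":[-4.6,0.9,-15.8],"xyz":[-0.662,-0.613,-0.164],"fingers":1}]'; python3 nx.py .48 -12.4 .52 47.9 20.1; python3 nx.py 0.19
```

```text
t: 31.65
eef_pos: [0.4227, -0.0804, 0.4642]
tool_rot: [0.012, 0.253, 0.966, 0.046]
contact_force: [2.0, 0.4, -2.0]
gripper_width: 0.155
grasp_force: 59.5
q [-1.011, -0.315, 0.865, 1.79, 0.165, 1.5, 0.887] p [ 0.4227 -0.0804  0.4642] quat [0.0123 0.2533 0.9662 0.0461]
([-14.6, -2.8, 12.4], [-0.051, 0.008, -0.055]) pred [-0.95 -0.34  0.94  1.69  0.01  1.41  0.83]
t 31.65 rot [-14.57  -2.79  12.44] xyz [-0.0513  0.0081 -0.0552] F [ 2.05  0.38 -2.04]
q [-1.011, -0.315, 0.865, 1.79, 0.165, 1.5, 0.887] p [ 0.4227 -0.0804  0.4642] quat [0.0123 0.2533 0.9662 0.0461]
([-21.3, -13.4, 44.5], [-0.173, -0.022, 0.112]) pred [-1.23 -0.23  1.45  1.97 -0.01  0.76  0.53]
t 31.65 rot [-21.34 -13.39  44.51] xyz [-0.1728 -0.0217  0.1124] F [ 2.05  0.38 -2.04]
```

```bash
python3 -m crank '[{"delta_rot":[-14.6,-2.8,12.4],"xyz":[-0.051,0.008,-0.055],"fingers":1},{"delta_rot":[-14.6,-2.8,12.4],"xyz":[-0.051,0.008,-0.055],"fingers":1},{"delta_rot":[-14.6,-2.8,12.4],"xyz":[-0.051,0.008,-0.055],"fingers":1},{"delta_rot":[-14.6,-2.8,12.4],"xyz":[-0.051,0.008,-0.055],"fingers":1}]' >/dev/null; python3 nx.py .84 19.7 .43 -1.6 22.3
```

```text
q [-0.918, -0.319, 0.928, 1.694, -0.009, 1.405, 0.851] p [ 0.4686 -0.1022  0.5195] quat [0.0628 0.3544 0.9185 0.1634]
([-2.0, -17.9, 46.0], [0.02, 0.44, 0.257]) pred [-0.83  0.51  0.59  1.21 -0.14  1.13 -0.35]
t 32.05 rot [ -2.01 -17.91  46.05] xyz [0.0201 0.4403 0.257 ] F [-0.5   0.04 -2.19]
```

```bash
python3 -m crank '[{"delta_rot":[-2,-17.9,46],"xyz":[0.02,0.44,0.257],"fingers":1},{"delta_rot":[-2,-17.9,46],"xyz":[0.02,0.44,0.257],"fingers":1},{"delta_rot":[-2,-17.9,46],"xyz":[0.02,0.44,0.257],"fingers":1},{"delta_rot":[-2,-17.9,46],"xyz":[0.02,0.44,0.257],"fingers":1},{"delta_rot":[-2,-17.9,46],"xyz":[0.02,0.44,0.257],"fingers":1},{"delta_rot":[-2,-17.9,46],"xyz":[0.02,0.44,0.257],"fingers":1},{"delta_rot":[-2,-17.9,46],"xyz":[0.02,0.44,0.257],"fingers":1},{"delta_rot":[-2,-17.9,46],"xyz":[0.02,0.44,0.257],"fingers":1},{"delta_rot":[-2,-17.9,46],"xyz":[0.02,0.44,0.257],"fingers":1},{"delta_rot":[-2,-17.9,46],"xyz":[0.02,0.44,0.257],"fingers":1}]' ; python3 nx.py 0.19
```

```text
t: 33.05
eef_pos: [0.7831, 0.2832, 0.4287]
tool_rot: [0.138, 0.7, 0.688, 0.133]
contact_force: [-0.6, 0.2, 0.5]
gripper_width: 0.153
grasp_force: 59.6
q [-0.841, 0.513, 0.584, 1.211, -0.142, 1.13, -0.349] p [0.7831 0.2832 0.4287] quat [0.1379 0.7002 0.6877 0.1331]
([-6.0, 6.7, -14.0], [-0.462, -0.221, -0.004]) pred [-0.34  0.04  0.68  1.95 -0.41  0.79  0.83]
t 33.05 rot [ -5.96   6.73 -13.96] xyz [-0.4616 -0.2214 -0.0036] F [-0.62  0.24  0.45]
```

```bash
python3 -m crank '[{"delta_rot":[-6,6.7,-14],"xyz":[-0.462,-0.221,-0.004],"fingers":1},{"delta_rot":[-6,6.7,-14],"xyz":[-0.462,-0.221,-0.004],"fingers":1},{"delta_rot":[-6,6.7,-14],"xyz":[-0.462,-0.221,-0.004],"fingers":1},{"delta_rot":[-6,6.7,-14],"xyz":[-0.462,-0.221,-0.004],"fingers":1},{"delta_rot":[-6,6.7,-14],"xyz":[-0.462,-0.221,-0.004],"fingers":1},{"delta_rot":[-6,6.7,-14],"xyz":[-0.462,-0.221,-0.004],"fingers":1},{"delta_rot":[-6,6.7,-14],"xyz":[-0.462,-0.221,-0.004],"fingers":1},{"delta_rot":[-6,6.7,-14],"xyz":[-0.462,-0.221,-0.004],"fingers":1},{"delta_rot":[-6,6.7,-14],"xyz":[-0.462,-0.221,-0.004],"fingers":1},{"delta_rot":[-6,6.7,-14],"xyz":[-0.462,-0.221,-0.004],"fingers":1}]' >/dev/null;  python3 -m crank '[{"delta_rot":[0,0,0],"xyz":[0,0,0],"fingers":1},{"delta_rot":[0,0,0],"xyz":[0,0,0],"fingers":1},{"delta_rot":[0,0,0],"xyz":[0,0,0],"fingers":1},{"delta_rot":[0,0,0],"xyz":[0,0,0],"fingers":1}]'; python3 nx.py 0.12
```

```text
t: 34.45
eef_pos: [0.5728, -0.1639, 0.3533]
tool_rot: [0.149, 0.593, 0.767, 0.193]
contact_force: [0.5, -0.4, -2.0]
gripper_width: 0.158
grasp_force: 59.7
q [-0.341, 0.033, 0.686, 1.954, -0.415, 0.786, 0.834] p [ 0.5728 -0.1639  0.3533] quat [0.1493 0.5935 0.7669 0.1931]
([0.2, -0.1, 0.1], [-0.009, -0.041, 0.061]) pred [-0.28  0.13  0.69  2.05 -0.61  0.67  1.06]
t 34.45 rot [ 0.19 -0.07  0.09] xyz [-0.0093 -0.041   0.0609] F [ 0.53 -0.39 -1.95]
```

```bash
python3 -m crank '[{"delta_rot":[0.2,-0.1,0.1],"xyz":[-0.009,-0.008,0],"fingers":1},{"delta_rot":[0.2,-0.1,0.1],"xyz":[-0.009,-0.025,0.03],"fingers":1},{"delta_rot":[0.2,-0.1,0.1],"xyz":[-0.0093,-0.041,0.061],"fingers":1},{"delta_rot":[0.2,-0.1,0.1],"xyz":[-0.0093,-0.041,0.061],"fingers":1},{"delta_rot":[0.2,-0.1,0.1],"xyz":[-0.0093,-0.041,0.061],"fingers":1}]'>/dev/null; python3 nx.py 0.12; python3 nx.py 0.03
python3 - <<'E'
from h import *
C={n:viewer.read_camera(n) for n in("scene","top")}
def crop(n):
    x,y=proj(C[n],[.59,-.17,.14]).astype(int); return cv2.resize(C[n]["img"][y-37:y+38,x-50:x+50],(400,300),interpolation=cv2.INTER_CUBIC)
def crop2(n):
    x,y=proj(C[n],[.57,.134,.06]).astype(int); return cv2.resize(C[n]["img"][y-30:y+30,x-40:x+40],(400,300),interpolation=cv2.INTER_CUBIC)
save("ret.png",np.vstack([np.hstack([crop("scene"),crop("top")]),np.hstack([crop2("scene"),crop2("top")])]))
E
```

```text
q [-0.284, 0.13, 0.692, 2.049, -0.609, 0.675, 1.058] p [ 0.5681 -0.1757  0.2808] quat [0.1489 0.5954 0.766  0.1912]
([-0.0, 0.1, -0.1], [0.001, -0.0, 0.0]) pred [-0.28  0.13  0.69  2.05 -0.61  0.68  1.06]
t 34.95 rot [-0.02  0.08 -0.12] xyz [ 0.0009 -0.      0.0005] F [ 0.46 -0.99 -1.89]
q [-0.284, 0.13, 0.692, 2.049, -0.609, 0.675, 1.058] p [ 0.5681 -0.1757  0.2808] quat [0.1489 0.5954 0.766  0.1912]
([-0.0, 0.1, -0.1], [0.001, -0.042, 0.08]) pred [-0.16  0.27  0.59  2.14 -0.93  0.55  1.39]
t 34.95 rot [-0.02  0.08 -0.12] xyz [ 0.001  -0.0424  0.0799] F [ 0.46 -0.99 -1.89]
```

View pics/ret.png

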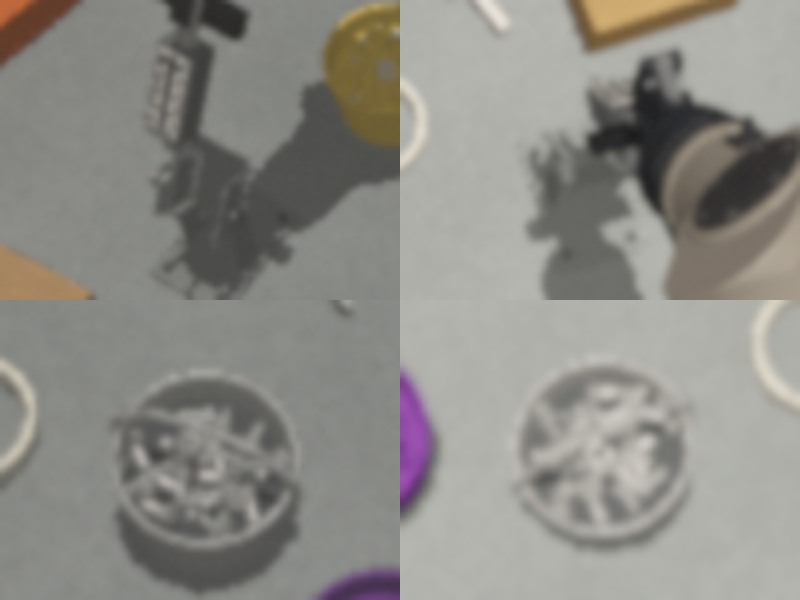

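The scale hangs above the holder at scene (185,90) with its face and tilt as before, and the pail stands at its old spot at (205,460). I lower straight down.

```bash
python3 -m crank '[{"delta_rot":[0,0.1,-0.1],"xyz":[0.001,-0.0094,0.0177],"fingers":1},{"delta_rot":[0,0.1,-0.1],"xyz":[0.001,-0.0188,0.0354],"fingers":1},{"delta_rot":[0,0.1,-0.1],"xyz":[0.001,-0.0282,0.053],"fingers":1},{"delta_rot":[0,0.1,-0.1],"xyz":[0.001,-0.0353,0.0665],"fingers":1},{"delta_rot":[0,0.1,-0.1],"xyz":[0.001,-0.0424,0.08],"fingers":1},{"delta_rot":[0,0.1,-0.1],"xyz":[0.001,-0.0424,0.08],"fingers":1},{"delta_rot":[0,0.1,-0.1],"xyz":[0.001,-0.0424,0.08],"fingers":1}]'; python3 nx.py 0
```

```text
t: 35.75
eef_pos: [0.5688, -0.1758, 0.1917]
tool_rot: [0.15, 0.595, 0.766, 0.193]
contact_force: [-0.1, 0.1, -1.7]
gripper_width: 0.154
grasp_force: 59.7
q [-0.154, 0.271, 0.581, 2.138, -0.926, 0.548, 1.386] p [ 0.5688 -0.1758  0.1917] quat [0.1498 0.5947 0.7661 0.1925]
([0.2, 0.1, -0.0], [0.001, -0.015, 0.027]) pred [-0.1   0.32  0.52  2.16 -1.04  0.51  1.5 ]
t 35.75 rot [ 0.17  0.05 -0.05] xyz [ 0.0012 -0.0153  0.0274] F [-0.11  0.13 -1.74]
```

```bash
python3 -m crank '[{"delta_rot":[0.2,0,0],"xyz":[0.001,-0.004,0.007],"fingers":1},{"delta_rot":[0.2,0,0],"xyz":[0.0012,-0.008,0.014],"fingers":1},{"delta_rot":[0.2,0,0],"xyz":[0.0012,-0.012,0.021],"fingers":1},{"delta_rot":[0.2,0,0],"xyz":[0.0012,-0.0143,0.0255],"fingers":1},{"delta_rot":[0.2,0,0],"xyz":[0.0012,-0.0153,0.0274],"fingers":1},{"delta_rot":[0.2,0,0],"xyz":[0.0012,-0.0153,0.0274],"fingers":1},{"delta_rot":[0.2,0,0],"xyz":[0.0012,-0.0153,0.0274],"fingers":1}]'; python3 nx.py 0
```

```text
t: 36.45
eef_pos: [0.568, -0.1747, 0.1604]
tool_rot: [0.149, 0.595, 0.766, 0.192]
contact_force: [-3.0, 0.3, 6.6]
gripper_width: 0.155
grasp_force: 61.0
q [-0.098, 0.321, 0.52, 2.161, -1.042, 0.508, 1.505] p [ 0.568  -0.1747  0.1604] quat [0.1489 0.5949 0.7662 0.1917]
([0.0, 0.0, -0.1], [-0.0, -0.0, 0.0]) pred [-0.1   0.32  0.52  2.16 -1.04  0.51  1.51]
t 36.45 rot [ 0.03  0.04 -0.07] xyz [-0.     -0.      0.0001] F [-2.97  0.34  6.59]
```

The pose and the contact force match those at the pick, so the scale is seated. I open the fingers slowly and back off along the tool axis.

```bash
python3 -m crank '[{"delta_rot":[0,0,0],"xyz":[0,0,0],"fingers":0.6},{"delta_rot":[0,0,0],"xyz":[0,0,0],"fingers":0.4},{"delta_rot":[0,0,0],"xyz":[0,0,0],"fingers":0},{"delta_rot":[0,0,0],"xyz":[0,0,0],"fingers":-0.5},{"delta_rot":[0,0,0],"xyz":[0,0,0],"fingers":-1},{"delta_rot":[0,0,0],"xyz":[0,0,0],"fingers":-1},{"delta_rot":[0,0,0],"xyz":[0,0,0],"fingers":-1},{"delta_rot":[0,0,0],"xyz":[0,0,0],"fingers":-1}]' 20; python3 -m crank '[{"delta_rot":[0,0,0],"xyz":[0,0,-0.01],"fingers":-1},{"delta_rot":[0,0,0],"xyz":[0,0,-0.025],"fingers":-1},{"delta_rot":[0,0,0],"xyz":[0,0,-0.05],"fingers":-1},{"delta_rot":[0,0,0],"xyz":[0,0,-0.09],"fingers":-1},{"delta_rot":[0,0,0],"xyz":[0,0,-0.13],"fingers":-1},{"delta_rot":[0,0,0],"xyz":[0,0,-0.15],"fingers":-1},{"delta_rot":[0,0,0],"xyz":[0,0,-0.15],"fingers":-1},{"delta_rot":[0,0,0],"xyz":[0,0,-0.15],"fingers":-1}]'
python3 - <<'E'
from h import *
C={n:viewer.read_camera(n) for n in("scene",)}
a=cv2.imread("pics/scene0.png")
b=C["scene"]["img"][...,::-1]
for n,(x0,x1,y0,y1) in dict(scale=(160,198,148,215),pail=(226,270,230,275)).items():
    d=np.abs(a[y0:y1,x0:x1].astype(int)-b[y0:y1,x0:x1]).max(2); print(n,"mean diff",d.mean().round(1),"changed",(d>40).mean().round(3))
x0,x1,y0,y1=160,198,148,176
g=(C["scene"]["img"][y0:y1,x0:x1].max(2)<75);k,l,s,ce=cv2.connectedComponentsWithStats(g.astype(np.uint8));i=1+s[1:,4].argmax()
ys,xs=np.nonzero(l==i);Pp=np.array([onz(C["scene"],(x+x0,y+y0),.1757)[:2] for x,y in zip(xs,ys)]);w,v=np.linalg.eigh(np.cov(Pp.T));d=v[:,1]*np.sign(v[1,1])
print("handle",Pp.mean(0).round(4),np.degrees(np.arctan2(-d[0],d[1])).round(1))
r=[np.round(x["pixel"]) for x in search_frame("scene","pail")];print(r)
t=cv2.cvtColor(a,cv2.COLOR_BGR2GRAY)[228:276,226:272];m=cv2.matchTemplate(cv2.cvtColor(np.ascontiguousarray(b),cv2.COLOR_BGR2GRAY)[216:288,214:284],t,cv2.TM_CCOEFF_NORMED);print(cv2.minMaxLoc(m))
E
```

```text
t: 37.25
eef_pos: [0.5668, -0.1745, 0.1587]
tool_rot: [0.148, 0.595, 0.766, 0.191]
contact_force: [-0.0, 0.5, 0.2]
gripper_width: 1.0
grasp_force: 0.0
t: 38.05
eef_pos: [0.4989, -0.1915, 0.2913]
tool_rot: [0.148, 0.595, 0.767, 0.191]
contact_force: [-0.4, 0.4, 0.2]
gripper_width: 0.997
grasp_force: 0.0
scale mean diff 3.1 changed 0.014
pail mean diff 8.5 changed 0.013
handle [ 0.5611 -0.1775] 13.9
[array([285., 292.]), array([249., 250.]), array([222., 155.])]
(-0.14867714047431946, 0.9079642295837402, (17, 23), (12, 13))
```

```bash
python3 -c "
from station import job
print(job.hand_in())"
```

```text
the job is handed in; nothing more can be done
None
```

The job is handed in, with no verdict returned: the pail was weighed at about 3.7 N, held still for about 2 s roughly 1 cm up, and set back within about 3 mm; the scale is back in its holder within about 2 mm, and the arm is clear.

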